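# Set up the sieve tower on the shaker

## Task

Set up the sieve tower on the small shaker, one part at a time from the bottom up: the receiving pan (plain closed floor, no mesh) in the shaker's socket ring, on it the shallow sieve with the fine mesh, on that the deep sieve with the coarse mesh, and the lid on top. Each part must sit upright and fully home in the one below before the next is added, and be let go in the end. Leave the other things on the worktop where they are.

Things in the scene. Friction and masses are not known exactly. Their poses are not given: they have to be found in the camera images.
- pan_center (a point): receiving pan: a steel cup 60 mm across with a closed plain floor, 34 mm high overall, wall 3 mm. This point: on its axis, 17 mm above its underside, 17 mm below its rim. Its tapered foot, 8 mm high (41 mm across below, 50 mm at the shoulder), drops into the 54 mm bore of the part below until the shoulder rests on the rim. Grasp across the body, along y before the sink (y > 0.1), whose raised rim is just behind; elsewhere along x.
- fine_sieve_center (a point): shallow sieve: a steel ring 60 mm across with a fine close-woven mesh floor, 28 mm high overall, wall 3 mm. This point: on its axis, 14 mm above its underside, 14 mm below its rim. Its tapered foot, 8 mm high (41 mm across below, 50 mm at the shoulder), drops into the 54 mm bore of the part below until the shoulder rests on the rim. Grasp across the body, along y before the sink (y > 0.1), whose raised rim is just behind; elsewhere along x.
- coarse_sieve_center (a point): deep sieve: a steel ring 60 mm across with a coarse wide-woven mesh floor, 48 mm high overall (the tallest), wall 3 mm. This point: on its axis, 24 mm above its underside, 24 mm below its rim. Its tapered foot, 8 mm high (41 mm across below, 50 mm at the shoulder), drops into the 54 mm bore of the part below until the shoulder rests on the rim. Grasp across the body, along y before the sink (y > 0.1), whose raised rim is just behind; elsewhere along x.
- lid_center (a point): lid: a steel disc 60 mm across with a black round knob, 22 mm across, 20 mm high; 38 mm high overall. This point is the centre of the knob, 28 mm above the underside of the foot, 10 mm below the knob's top; z up. Same tapered foot, 8 mm high, under the disc; it stands on it at the start. Grasp by the knob. (Over the whole worktop: a lamp rail hangs 0.59 m up from x = 0.65 back.)
- socket (a point): the floor of the socket ring on the shaker: a fixed white box 100x100 mm; its round metal table carries a steel ring, outside 60, bore 54, 8.5 mm high. This point: the ring's centre, on the floor, 33 mm above the worktop. When home, undersides stand above it: pan 0.5, fine sieve 26.5, coarse sieve 46.5, lid 86.5 mm
- bur_tray: a loose round dark grey bur tray with a pale disc in its top, 116 mm across, 36 mm high; it may stand near the sieves or beside the shaker. Not part of the job; origin at the centre of its underside, z up
- compound: a loose half-used brown bar of polishing compound, 38x60x28 mm. Not part of the job; origin at the centre of its underside, z up
- cast: a loose cream plaster cast of a jaw, 50x62x31 mm. Not part of the job; origin at the centre of its underside, z up
- cone: a loose pale felt polishing cone, 29 mm across, 46 mm high, standing on its base. Not part of the job; origin at the centre of its underside, z up
- wheel: a loose dark bristle wheel lying flat, 67 mm across, 19 mm high. Not part of the job; origin at the centre of its underside, z up

How it is judged:
On the way, in this order (a step that is already met when the one before it is completed fails the run):
1. the pan sits home in the shaker's socket ring (horizontal distance between pan_center and socket below 0.009 m and z of pan_center in the frame of socket between 0.0145 and 0.0205 m and angle between pan_center's own z axis and vertical below 0.06 rad), for 0.2 s.
2. the fine sieve sits home on the pan (horizontal distance between fine_sieve_center and socket below 0.009 m and z of fine_sieve_center in the frame of socket between 0.0375 and 0.0435 m and angle between fine_sieve_center's own z axis and vertical below 0.06 rad), for 0.2 s.
3. the coarse sieve sits home on the fine sieve (horizontal distance between coarse_sieve_center and socket below 0.009 m and z of coarse_sieve_center in the frame of socket between 0.0675 and 0.0735 m and angle between coarse_sieve_center's own z axis and vertical below 0.06 rad), for 0.2 s.
4. the lid sits home on the coarse sieve (horizontal distance between lid_center and socket below 0.009 m and z of lid_center in the frame of socket between 0.1115 and 0.1175 m and angle between lid_center's own z axis and vertical below 0.06 rad), for 0.2 s.
At the end, for the whole second after the job is handed in: Pan, fine sieve, coarse sieve and lid stand on the socket ring in this order from below, each within 5 mm of the axis of the part under it and within 9 mm of the socket's axis, at its seated height within 3 mm, upright within 0.06 rad, released and at rest (under 20 mm/s) (all of step 1 and all of step 2 and all of step 3 and all of step 4 and horizontal distance between pan_center and socket below 0.005 m and horizontal distance between fine_sieve_center and pan_center below 0.005 m and horizontal distance between coarse_sieve_center and fine_sieve_center below 0.005 m and horizontal distance between lid_center and coarse_sieve_center below 0.005 m and linear speed of each of pan, fine_sieve, coarse_sieve, lid below 0.02 m/s); the robot touches nothing.
It fails at once if a bystander (bur tray) is moved more than 30 mm (distance of bur_tray from where it was at the start of the episode above 0.03 m).
It fails at once if a bystander (compound) is moved more than 30 mm (distance of compound from where it was at the start of the episode above 0.03 m).
It fails at once if a bystander (cast) is moved more than 30 mm (distance of cast from where it was at the start of the episode above 0.03 m).
It fails at once if a bystander (cone) is moved more than 30 mm (distance of cone from where it was at the start of the episode above 0.03 m).
It fails at once if a bystander (wheel) is moved more than 30 mm (distance of wheel from where it was at the start of the episode above 0.03 m).
It also fails if it takes over 96 s, if anything falls off the work surface, if the arm or the gripper's body presses on something with over 40 N, if the wrist force passes 120 N, or if a joint passes its speed limit or range.

## Robot

A 7-joint arm with a two-finger parallel gripper is mounted at the origin on a cart in front of the work surface, level with it; the furniture and walls round the work are solid. World frame = base frame: x ahead of the robot, y to its left, z up, the work surface at z = 0. Lengths are in m, angles in rad, forces in N, time in s.
With the tool pointing down it reaches from about 0.425 to 1.025 m from the base axis. Payload 3.6 kg.
Tool frame: the origin (TCP) lies midway between the tips of the shut fingers; the grasp point (between the pads) lies 19 mm behind it (ctrl.tcp_to_grasp is the z of the grasp point in the tool frame, in m); z points along the fingers, y is the direction in which the jaws open and shut (so a half turn about z gives the same grasp; the last joint's range is limited). The gripper opens to 85 mm and grips with 20 to 120 N. Pads are 22 mm wide; open, the fingers measure 114 mm over their backs; the gripper's body (76 mm by 85 mm) begins 54 mm behind the grasp point. The pads swing forward as they close: fully open they stand 13 mm farther back than shut.
Start: joints at [-1.395, 0.591, 0.048, 1.609, -0.033, 0.943, -0.034], TCP at [0.193, 0.699, 0.231] pointing down, gripper open.
Joint ranges: [-2.69, 2.69], [-0.47, 2.24], [-1.27, 1.36], [0.19, 2.51], [-1.53, 4.68], [0.08, 2.07], [-3.09, 3.09]. Speed limits (rad/s): [2.57, 2.57, 3.14, 3.14, 3.14, 3.14, 3.14].

## Interface

Orientations are given as a rotation vector (axis times angle).
In Python, from station import ctrl gives the robot as it stands. The module is installed in compiled form; this text tells all that it offers.
- The arm moves only by the tool move_arm, never from a script. Its argument "moves" is a list that holds one entry, the list of rows, each a list of 7 numbers: the finger opening in mm, from 0 to 85.4, then the shift along the tool's x, y, z in mm, then the turn, a rotation vector about the tool's x, y, z in rad. In form: [[[claw, x, y, z, ax, ay, az], ...]]. A call has 1 to 8 rows; each row shifts and turns the commanded pose from where the row before left it, along the tool's axes as they then stand; what a row does not reach is not made up. A row lasts 1/8 s, in which the tool goes at most 62.5 mm and 10.7 degrees, less where a joint would pass 70% of its speed; a pose out of reach is approached as far as the arm can. A call with a gripper value outside its range is refused whole. The fingers move at their own pace and stop on an object; the grip force is fixed at half the most. Time passes only in rows, so rows that do not move let the fingers close. It gives the time, the measured TCP pose, the force and the opening at its end, in the units of the state.
- ctrl.sense(): the state, without advancing time (a new reading comes with each control period).
- ctrl.capture(name): name is "side" or "top"; returns the picture (384x512x3 uint8, blue, green, red); there is no depth.
- ctrl.camera_model(name): a dict with "K" (3x3 intrinsics, pixels), "extrinsics" (4x4, takes a point from world to camera coordinates). Camera axes: x right, y down, z forward; pixel columns grow to the right and rows downward; lengths in m; the calibration is good to about 2 mm. A picture is of the moment at which its call begins. camera_model takes no time and is no camera call.
- ctrl.finish_job(): hands the job in, once; it reports no verdict.
The state is a dict: "time_s": time; "joint_pos": joint angles; "qd": joint speeds; "effort": joint torques, N m; "ee_pos": TCP position; "ee_rot": TCP orientation; "contact_force": force on the tool from outside, world axes, zero at the start; "wrist_torque": the same for the moment, N m; "finger_gap": finger opening in m.
Only numpy, scipy, OpenCV 4.12 (cv2) and the standard library are available. Lean on these libraries where they do the work, as an engineer would, in place of code of your own. Each camera call takes 0.05 s, during which the arm holds its last target.

## Working session

There is one attempt and no reset: what is moved stays moved. The work goes in short steps, Python scripts to look and compute and a tool call to move; the robot and the scene stay as the last step left them, time stands still between calls to the robot, and variables do not carry over. Pictures are saved under pics/ and viewed, and the job is handed in when it is done.

Besides the shell and the picture viewer there is one more tool, called after "Request:" as name(argument=value, ...) on one line, values as JSON. move_arm: Moves the arm, as the interface text tells. Its arguments: {"type":"object","properties":{"moves":{"type":"array","items":{"type":"array","items":{"type":"array","items":{"type":"number"}}}}},"required":["moves"]}

```bash
mkdir -p pics; python3 - <<'E'
from station import ctrl
import cv2,numpy as np
for n in("side","top"):
    im=ctrl.capture(n); cv2.imwrite(f"pics/{n}0.png",im)
    m=ctrl.camera_model(n); print(n,np.round(m["K"],1).tolist(),np.round(m["extrinsics"],4).tolist())
    T=m["extrinsics"]; print("cam pos",-T[:3,:3].T@T[:3,3])
s=ctrl.sense(); print({k:np.round(v,4).tolist() for k,v in s.items()}, ctrl.tcp_to_grasp)
E
```

```text
side [[463.0, 0.0, 260.0], [0.0, 463.0, 198.2], [0.0, 0.0, 1.0]] [[0.9447, -0.3277, 0.0083, -0.4973], [-0.2136, -0.6347, -0.7426, 0.185], [0.2487, 0.6998, -0.6697, 1.0102], [0.0, 0.0, 0.0, 1.0]]
cam pos [ 0.25818043 -0.75250157  0.81808849]
top [[359.5, 0.0, 251.3], [0.0, 359.5, 192.7], [0.0, 0.0, 1.0]] [[0.0099, -0.9996, -0.0275, 0.0657], [-0.9999, -0.0096, -0.0104, 0.5448], [0.0102, 0.0276, -0.9996, 0.9398], [0.0, 0.0, 0.0, 1.0]]
cam pos [0.53456191 0.04493844 0.94684863]
{'time_s': 0.1, 'joint_pos': [-1.3945, 0.592, 0.0483, 1.6097, -0.0333, 0.9427, -0.0337], 'qd': [0.0002, -0.0021, 0.0001, -0.0016, -0.0012, -0.0012, -0.0008], 'effort': [0.0051, -54.9992, 1.5534, -19.8824, 0.0098, 0.0038, -0.0], 'ee_pos': [0.193, 0.698, 0.2302], 'ee_rot': [-0.4224, -3.1129, 0.0032], 'contact_force': [-0.2621, -0.3787, -0.2937], 'wrist_torque': [-0.0226, 0.0547, -0.0345], 'finger_gap': 0.0857} -0.0187
```

View pics/side0.png

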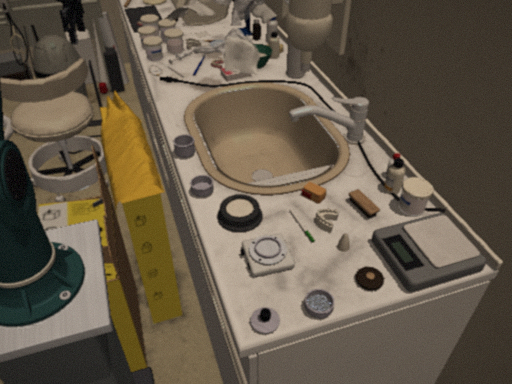

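View pics/top0.png

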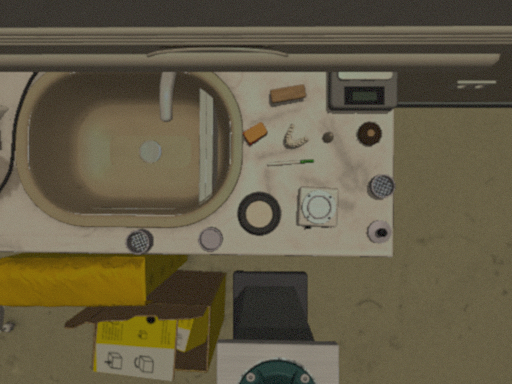

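```bash
cat > h.py <<'E'
from station import ctrl
import cv2,numpy as np
def crop(im,x0,y0,x1,y1,s,name):
    c=cv2.resize(im[y0:y1,x0:x1],None,fx=s,fy=s,interpolation=cv2.INTER_CUBIC)
    for x in range((x0+9)//10*10,x1,10):
        cv2.putText(c,str(x),(int((x-x0+.5)*s)-8,9),0,.3,(0,255,255),1); cv2.line(c,(int((x-x0+.5)*s),10),(int((x-x0+.5)*s),16),(0,255,255),1)
    for y in range((y0+9)//10*10,y1,10):
        cv2.putText(c,str(y),(0,int((y-y0+.5)*s)+4),0,.3,(0,255,255),1); cv2.line(c,(20,int((y-y0+.5)*s)),(26,int((y-y0+.5)*s)),(0,255,255),1)
    cv2.imwrite("pics/"+name,c)
def ray(n,u,v,z):
    m=ctrl.camera_model(n);T=np.array(m["extrinsics"]);R=T[:3,:3];o=-R.T@T[:3,3]
    d=R.T@np.linalg.inv(m["K"])@[u,v,1]
    return o+d*(z-o[2])/d[2]
def proj(n,p):
    m=ctrl.camera_model(n);T=np.array(m["extrinsics"]);q=np.array(m["K"])@(T[:3,:3]@p+T[:3,3]);return q[:2]/q[2]
E
python3 - <<'E'
from h import *
t=cv2.imread("pics/top0.png");s=cv2.imread("pics/side0.png")
crop(t,115,210,235,260,6.5,"t1.png")
crop(t,290,165,400,255,7,"t2.png")
crop(s,165,125,265,225,6,"s1.png")
crop(s,235,225,345,340,5,"s2.png")
E
```

```text
(no output)
```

View pics/t1.png

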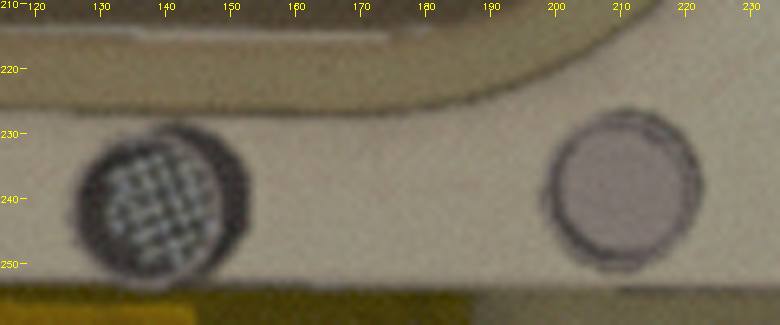

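View pics/t2.png

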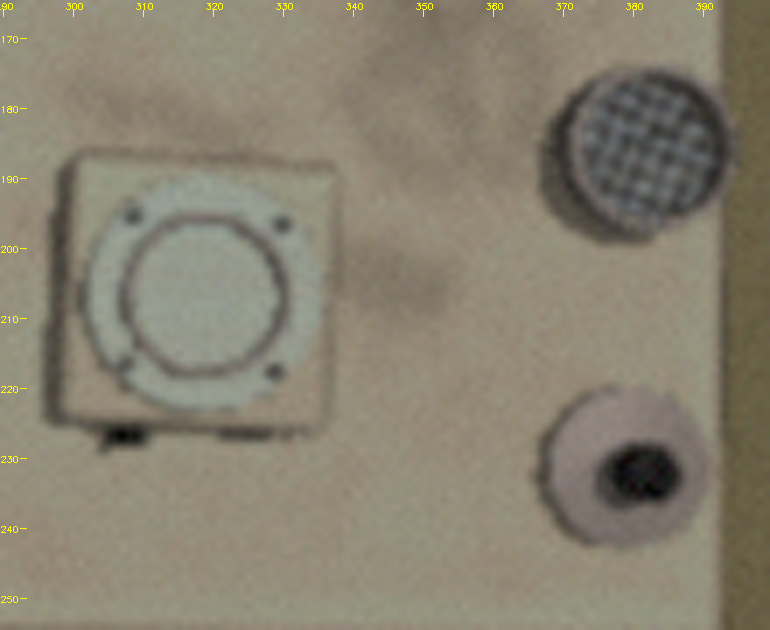

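View pics/s1.png

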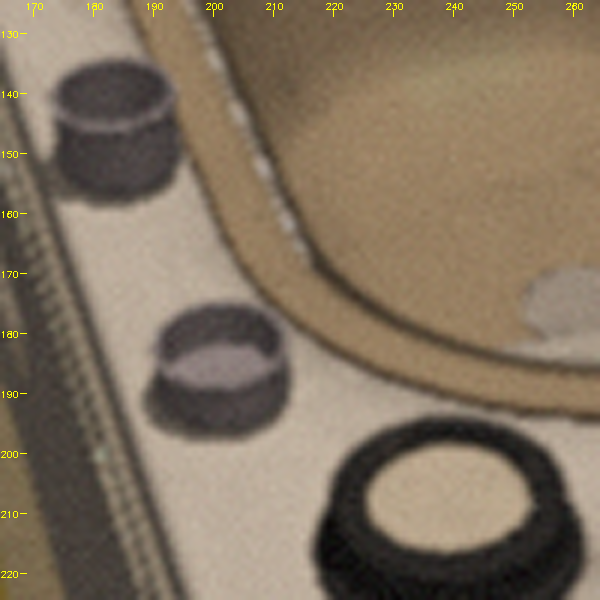

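View pics/s2.png

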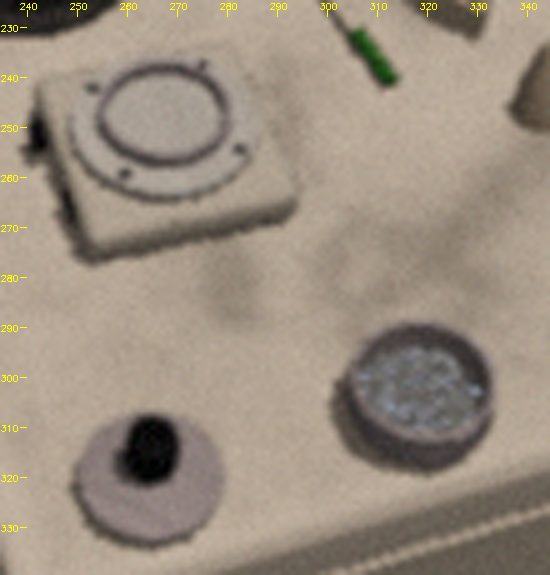

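```bash
python3 - <<'E'
from h import *
D={"pan":(.034,(210.2,239.3),(201.3,182)),"fine":(.028,(382,186.2),(318.7,301)),"coarse":(.048,(138,241.3),(183.3,140.3)),"lid disc":(.018,(379.2,231.3),(264.3,321)),"lid knobtop":(.038,(381.7,232),(265,311.5)),"ring":(.0415,(318.8,207),(267.2,247.5)),"tray":(.036,(259,214),(239,206))}
t=cv2.imread("pics/top0.png");s=cv2.imread("pics/side0.png")
S=6
T=cv2.resize(t,None,fx=S,fy=S,interpolation=2);Q=cv2.resize(s,None,fx=S,fy=S,interpolation=2)
for k,(z,a,b) in D.items():
    A=ray("top",*a,z);B=ray("side",*b,z); print(k,A.round(4),B.round(4),"diff mm",((B-A)*1000).round(1)[:2])
    C=(A+B)/2
    r={"lid knobtop":.011,"tray":.058}.get(k,.03)
    for zz,rr in((z,r),)+(((0.008,.025),) if 'k' not in k and k not in("ring","tray","lid knobtop") else ()):
      for n,I in(("top",T),("side",Q)):
        pts=np.array([(proj(n,C[:2].tolist()+[zz]+np.zeros(0).tolist() if 0 else np.array([C[0]+r*np.cos(q),C[1]+r*np.sin(q),zz]))+.5)*S for q in np.linspace(0,6.28,60)])
        cv2.polylines(I,[pts.astype(int)],True,(0,255,0) if zz==z else (0,0,255),1)
cv2.imwrite("pics/o1.png",T[215*S:258*S,118*S:230*S]); cv2.imwrite("pics/o2.png",T[170*S:250*S,295*S:398*S])
cv2.imwrite("pics/o3.png",Q[130*S:222*S,165*S:268*S]); cv2.imwrite("pics/o4.png",Q[232*S:335*S,240*S:340*S][:,:])
E
```

```text
pan [0.4242 0.1735 0.034 ] [0.424  0.1763 0.034 ] diff mm [-0.2  2.8]
fine [ 0.5635 -0.2607  0.028 ] [ 0.5625 -0.262   0.028 ] diff mm [-1.  -1.4]
coarse [0.4185 0.354  0.048 ] [0.4165 0.3578 0.048 ] diff mm [-1.9  3.8]
lid disc [ 0.4484 -0.2576  0.018 ] [ 0.4436 -0.2645  0.018 ] diff mm [-4.8 -6.9]
lid knobtop [ 0.4486 -0.2573  0.038 ] [ 0.4475 -0.2567  0.038 ] diff mm [-1.1  0.6]
ring [ 0.5095 -0.0997  0.0415] [ 0.5078 -0.1018  0.0415] diff mm [-1.7 -2.1]
tray [0.49  0.05  0.036] [0.4899 0.0543 0.036 ] diff mm [-0.1  4.3]
```

View pics/o1.png

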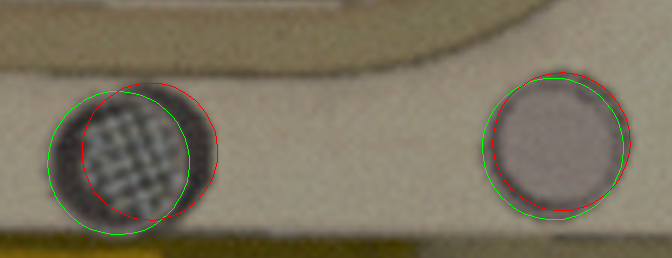

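View pics/o2.png

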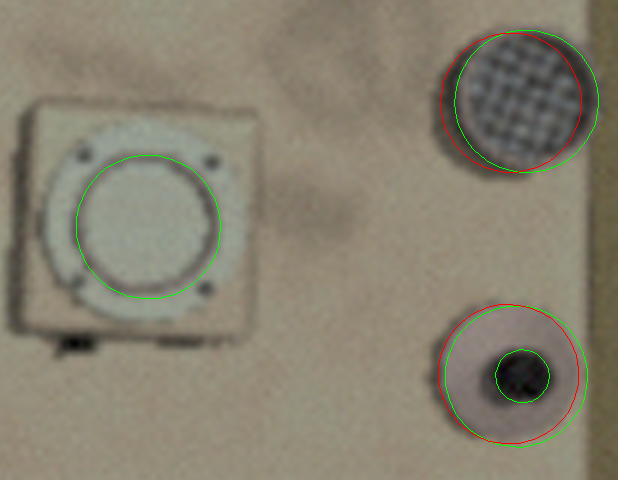

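View pics/o3.png

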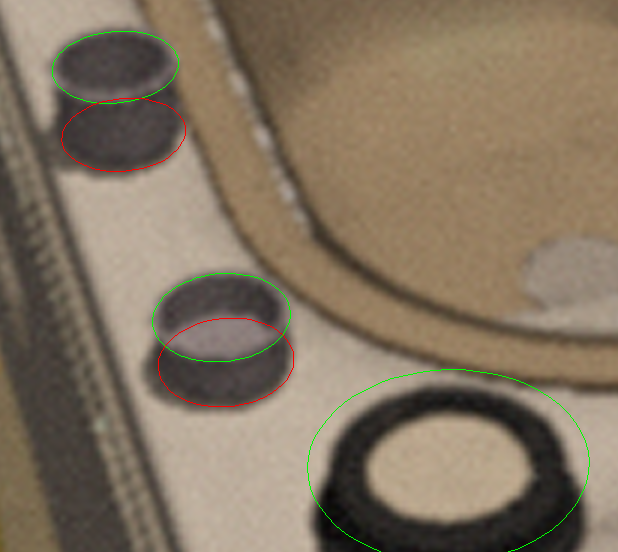

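View pics/o4.png

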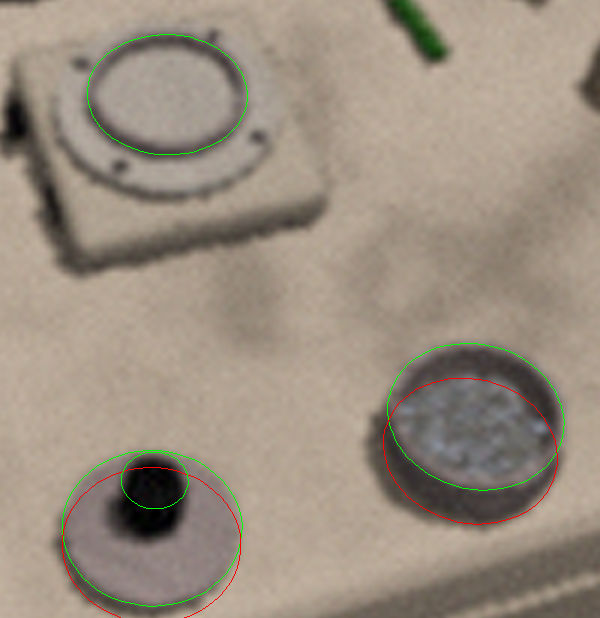

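```bash
cat >> h.py <<'E'
from scipy.spatial.transform import Rotation as Ro
def st():
    s=ctrl.sense();R=Ro.from_rotvec(s["ee_rot"]).as_matrix()
    print("t",s["time_s"],"pos",np.round(s["ee_pos"],4),"gap",round(float(s["finger_gap"]),4),"F",np.round(s["contact_force"],1),"j",np.round(s["joint_pos"],2))
    return s,R
def plan(target,yaw=None):
    """tool-frame shift (mm) to reach target TCP; yaw: world angle of tool y axis (mod pi) wanted -> tool-frame rotvec"""
    s,R=st(); print("tool x",R[:,0].round(3),"y",R[:,1].round(3),"z",R[:,2].round(4))
    print("shift mm",(R.T@(np.array(target)-s["ee_pos"])*1000).round(1))
    if yaw is not None:
        best=None
        for k in(0,1):
            a=yaw+k*np.pi;y=np.array([np.cos(a),np.sin(a),0]);z=np.array([0,0,-1.]);G=np.column_stack([np.cross(y,z),y,z])
            rv=Ro.from_matrix(R.T@G).as_rotvec()
            print(" option turn",rv.round(4),"shift after turn",(G.T@(np.array(target)-s["ee_pos"])*1000).round(1))
E
python3 - <<'E'
from h import *
plan([.424,.175,.15],np.pi/2)
E
```

```text
t 0.1 pos [0.193  0.698  0.2302] gap 0.0857 F [-0.3 -0.4 -0.3] j [-1.39  0.59  0.05  1.61 -0.03  0.94 -0.03]
tool x [-0.964  0.266 -0.   ] y [ 0.266  0.964 -0.002] z [-4.e-04 -2.e-03 -1.e+00]
shift mm [-362.  -442.4   81.2]
 option turn [-2.100e-03 -1.000e-04 -2.697e-01] shift after turn [-231.  -523.    80.2]
 option turn [-2.0000e-04  3.0000e-03  2.8719e+00] shift after turn [231.  523.   80.2]
```

```bash
python3 - <<'E'
from h import *
for z in(-.3,-.2,-.1,0,.1):print(z,ray("top",185,256,z).round(3),ray("side",160,182,z).round(3),ray("side",101,130,z).round(3),ray("top",5,257,z).round(3))
E
```

```text
-0.3 [ 0.325  0.308 -0.3  ] [ 0.348  0.621 -0.3  ] [ 0.17   1.046 -0.3  ] [ 0.312  0.947 -0.3  ]
-0.2 [ 0.341  0.287 -0.2  ] [ 0.34   0.498 -0.2  ] [ 0.178  0.885 -0.2  ] [ 0.33   0.874 -0.2  ]
-0.1 [ 0.358  0.266 -0.1  ] [ 0.332  0.375 -0.1  ] [ 0.186  0.725 -0.1  ] [ 0.348  0.802 -0.1  ]
0 [0.375 0.245 0.   ] [0.324 0.252 0.   ] [0.194 0.564 0.   ] [0.365 0.73  0.   ]
0.1 [0.392 0.224 0.1  ] [0.316 0.13  0.1  ] [0.202 0.403 0.1  ] [0.383 0.657 0.1  ]
```

Request:
move_arm(moves=[[[85, 0, 0, 0, 0, 0, -0.135], [85, 0, 0, 0, 0, 0, -0.135], [85, -23, -52, 0, 0, 0, 0], [85, -23, -52, 0, 0, 0, 0], [85, -23, -52, 0, 0, 0, 0], [85, -23, -52, 0, 0, 0, 0], [85, -23, -52, 0, 0, 0, 0], [85, -23, -52, 0, 0, 0, 0]]])

```text
time_s: 1.1
ee_pos: [0.3318, 0.3848, 0.2311]
ee_rot: [0.0, -3.142, 0.001]
contact_force: [0.3, 0.3, 0.1]
finger_gap: 0.0849
```

Request:
move_arm(moves=[[[85, -23, -52, 20, 0, 0, 0], [85, -23, -52, 20, 0, 0, 0], [85, -23, -52, 30, 0, 0, 0], [85, -24, -52, 30, 0, 0, 0], [85, 0, 0, 30, 0, 0, 0], [85, 0, 0, 0, 0, 0, 0]]])

```text
time_s: 1.85
ee_pos: [0.4217, 0.1806, 0.1016]
ee_rot: [-0.002, -3.137, 0.004]
contact_force: [-0.1, -0.6, 0.1]
finger_gap: 0.0847
```

```bash
python3 - <<'E'
from h import *
plan([.424,.175,.004],np.pi/2)
crop(ctrl.capture("top"),150,190,280,265,6,"a1.png");crop(ctrl.capture("side"),165,110,285,225,6,"a2.png")
E
```

```text
t 1.85 pos [0.4217 0.1806 0.1016] gap 0.0847 F [-0.1 -0.6  0.1] j [-0.51  0.49  0.01  2.29 -0.02  0.37  1.08]
tool x [-1.     0.001  0.004] y [ 0.001  1.    -0.002] z [-0.0044 -0.0024 -1.    ]
shift mm [-2.7 -5.4 97.6]
 option turn [-0.0024 -0.0043 -0.0014] shift after turn [-2.3 -5.6 97.6]
 option turn [-0.0068  0.0037  3.1401] shift after turn [ 2.3  5.6 97.6]
```

View pics/a1.png

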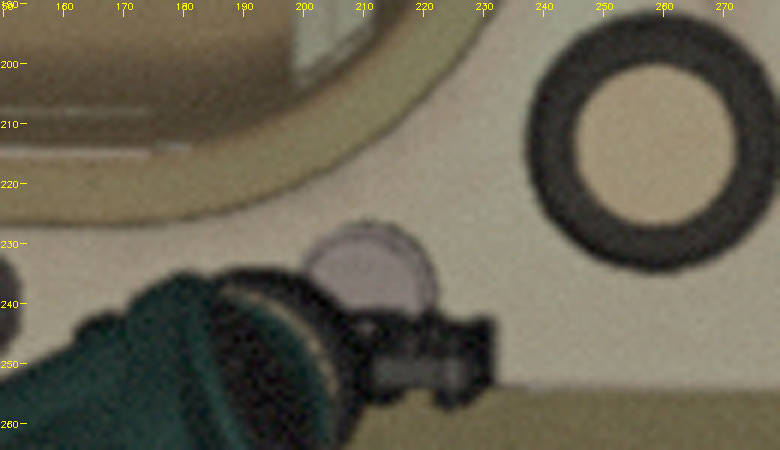

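View pics/a2.png

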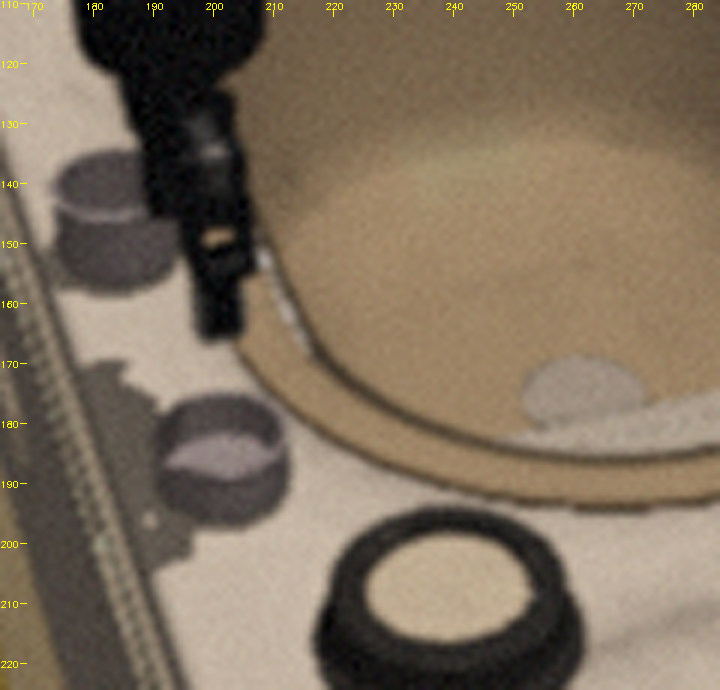

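Request:
move_arm(moves=[[[85, -2.5, -5.5, 30, 0, 0, 0], [85, 0, 0, 30, 0, 0, 0], [85, 0, 0, 25, 0, 0, 0], [85, 0, 0, 0, 0, 0, 0], [85, 0, 0, 0, 0, 0, 0]]])

```text
time_s: 2.58
ee_pos: [0.426, 0.1776, 0.0193]
ee_rot: [-0.002, 3.14, 0.002]
contact_force: [0.8, -0.4, 0.7]
finger_gap: 0.0849
```

```bash
python3 - <<'E'
from h import *
plan([.424,.175,.004],np.pi/2)
crop(ctrl.capture("side"),165,110,285,225,6,"a3.png")
E
```

```text
t 2.575 pos [0.426  0.1776 0.0193] gap 0.0849 F [ 0.8 -0.4  0.7] j [-0.5   0.66  0.    2.32 -0.02  0.16  1.1 ]
tool x [-1.    -0.002 -0.002] y [-0.002  1.     0.001] z [ 0.0018  0.0012 -1.    ]
shift mm [ 2.1 -2.6 15.3]
 option turn [0.0012 0.0018 0.0016] shift after turn [ 2.  -2.6 15.3]
 option turn [-2.90e-03  1.80e-03 -3.14e+00] shift after turn [-2.   2.6 15.3]
```

View pics/a3.png

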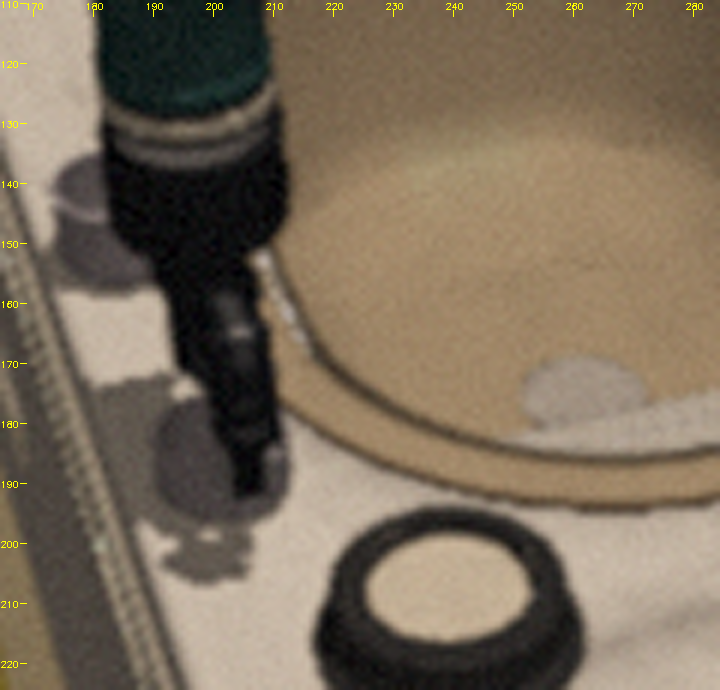

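Request:
move_arm(moves=[[[85, 1, -1.5, 7, 0, 0, 0], [85, 0, 0, 5, 0, 0, 0], [85, 0, 0, 0, 0, 0, 0], [85, 0, 0, 0, 0, 0, 0]]])

```text
time_s: 3.12
ee_pos: [0.4244, 0.1749, 0.0061]
ee_rot: [0.0, -3.141, 0.0]
contact_force: [0.3, 0.1, -0.5]
finger_gap: 0.0852
```

```bash
python3 - <<'E'
from h import *
for i in range(3): plan([.424,.175,.004]); ctrl.capture("top")
E
```

```text
t 3.125 pos [0.4244 0.1749 0.0061] gap 0.0852 F [ 0.3  0.1 -0.5] j [-0.49  0.69  0.    2.32 -0.01  0.13  1.1 ]
tool x [-1. -0.  0.] y [-0.  1. -0.] z [-2.e-04 -1.e-04 -1.e+00]
shift mm [0.4 0.1 2.1]
t 3.175 pos [0.4244 0.175  0.0061] gap 0.0851 F [-1.  -0.4 -0.3] j [-0.49  0.69  0.    2.32 -0.01  0.13  1.1 ]
tool x [-1. -0.  0.] y [-0.  1. -0.] z [-1.e-04 -1.e-04 -1.e+00]
shift mm [0.4 0.  2.1]
t 3.225 pos [0.4245 0.175  0.0061] gap 0.0847 F [-0.3 -0.5  0.2] j [-0.49  0.69  0.    2.32 -0.01  0.13  1.1 ]
tool x [-1. -0.  0.] y [-0.  1. -0.] z [-0. -0. -1.]
shift mm [0.5 0.  2.1]
```

Request:
move_arm(moves=[[[70, 0, 0, 1, 0, 0, 0], [56, 0, 0, 0, 0, 0, 0], [50, 0, 0, 0, 0, 0, 0], [50, 0, 0, 0, 0, 0, 0], [50, 0, 0, 0, 0, 0, 0], [50, 0, 0, 0, 0, 0, 0]]])

```text
time_s: 4.03
ee_pos: [0.4245, 0.175, 0.0057]
ee_rot: [-0.001, 3.141, 0.0]
contact_force: [-0.8, 0.3, 6.9]
finger_gap: 0.0584
```

```bash
python3 - <<'E'
from h import *
plan([.424,.175,.004])
crop(ctrl.capture("side"),165,110,285,225,6,"a4.png")
E
```

```text
t 4.025 pos [0.4245 0.175  0.0057] gap 0.0584 F [-0.8  0.3  6.9] j [-0.49  0.69  0.    2.32 -0.01  0.13  1.1 ]
tool x [-1.    -0.001 -0.   ] y [-0.001  1.     0.   ] z [ 4.e-04  2.e-04 -1.e+00]
shift mm [ 0.5 -0.   1.7]
```

View pics/a4.png

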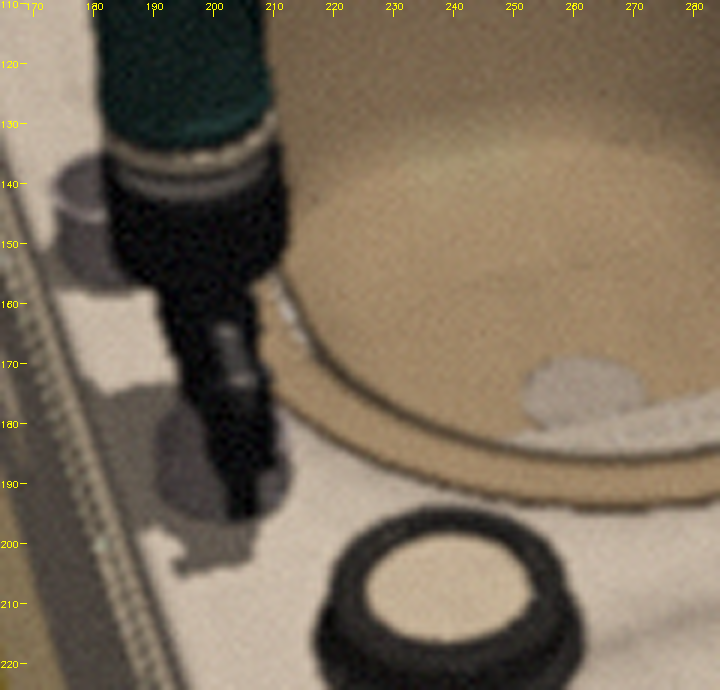

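Request:
move_arm(moves=[[[50, 0, 0, -20, 0, 0, 0], [50, 0, 0, -40, 0, 0, 0], [50, 0, 0, -40, 0, 0, 0], [50, 0, 0, 0, 0, 0, 0]]])

```text
time_s: 4.58
ee_pos: [0.4259, 0.1757, 0.1074]
ee_rot: [-0.0, 3.137, 0.004]
contact_force: [-0.3, -0.1, -0.7]
finger_gap: 0.0589
```

```bash
python3 - <<'E'
from h import *
plan([.5087,-.1007,.105])
crop(ctrl.capture("side"),165,110,285,225,6,"a5.png")
E
```

```text
t 4.575 pos [0.4259 0.1757 0.1074] gap 0.0589 F [-0.3 -0.1 -0.7] j [-0.5   0.48  0.01  2.29 -0.01  0.37  1.1 ]
tool x [-1.    -0.    -0.005] y [-0.     1.     0.003] z [ 0.0051  0.0026 -1.    ]
shift mm [ -82.7 -276.4    2.1]
```

View pics/a5.png

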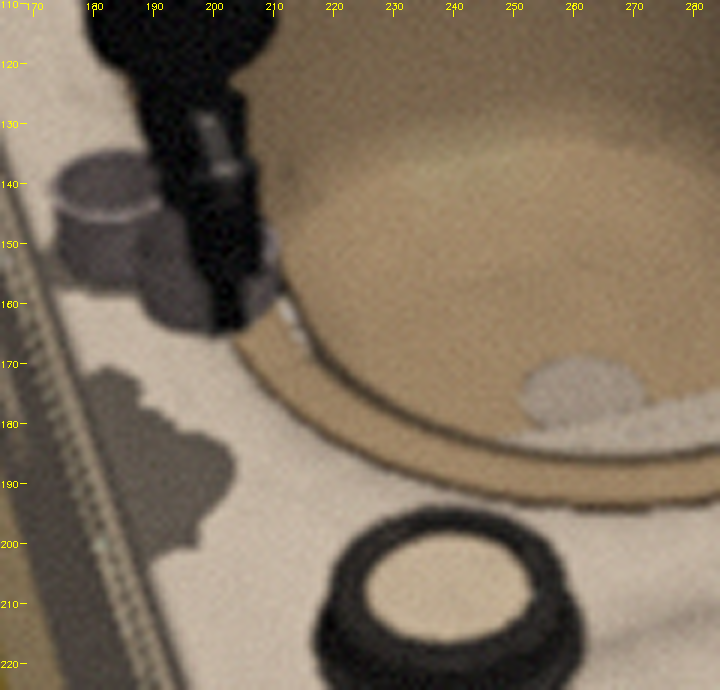

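The pan is held and lifted upright (side view around px (205,145)). Next I carry it over the socket.

Request:
move_arm(moves=[[[50, -14, -46, 0, 0, 0, 0], [50, -14, -46, 0, 0, 0, 0], [50, -14, -46, 0, 0, 0, 0], [50, -14, -46, 0, 0, 0, 0], [50, -14, -46, 0, 0, 0, 0], [50, -14, -46, 0, 0, 0, 0], [50, 0, 0, 0, 0, 0, 0], [50, 0, 0, 0, 0, 0, 0]]])

```text
time_s: 5.62
ee_pos: [0.5072, -0.1005, 0.1038]
ee_rot: [0.0, -3.138, -0.002]
contact_force: [-0.2, -0.2, -1.5]
finger_gap: 0.0586
```

```bash
python3 - <<'E'
from h import *
plan([.5087,-.1007,.065],np.pi/2)
crop(ctrl.capture("side"),225,190,345,300,6,"a6.png")
E
```

```text
t 5.625 pos [ 0.5072 -0.1005  0.1038] gap 0.0586 F [-0.2 -0.2 -1.5] j [ 0.15  0.53 -0.06  2.16  0.06  0.45  1.62]
tool x [-1.    -0.     0.003] y [-0.     1.     0.001] z [-0.0031  0.001  -1.    ]
shift mm [-1.6 -0.3 38.8]
 option turn [ 0.001  -0.0031  0.    ] shift after turn [-1.5 -0.2 38.8]
 option turn [ 4.9000e-03  1.5000e-03 -3.1416e+00] shift after turn [ 1.5  0.2 38.8]
```

View pics/a6.png

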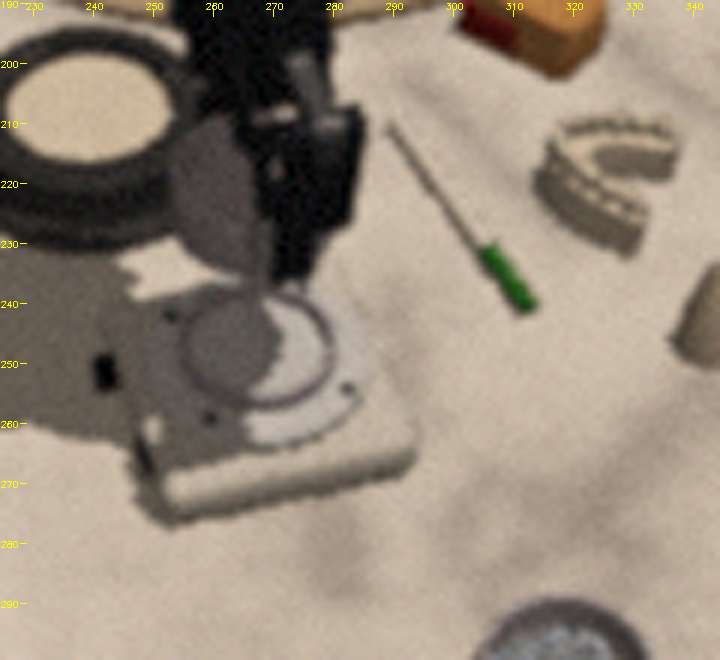

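```bash
cat >> h.py <<'E'
def overlay(I,n,S,C,h,tilt=None,col=(0,255,0)):
    "circles for part: underside centre C; tilt matrix"
    R=np.eye(3) if tilt is None else tilt
    for z,r in((0,.0205),(.008,.03),(h,.03)):
        pts=np.array([(proj(n,np.array(C)+R@np.array([r*np.cos(q),r*np.sin(q),z]))+.5)*S for q in np.linspace(0,6.28,60)])
        cv2.polylines(I,[pts.astype(int)],True,col,1)
E
python3 - <<'E'
from h import *
S=8
for n,b in(("side",(235,190,305,260)),("top",(270,160,370,235))):
    I=cv2.resize(ctrl.capture(n),None,fx=S,fy=S,interpolation=2)
    cv2.imwrite(f"pics/b_{n}raw.png",I[b[1]*S:b[3]*S,b[0]*S:b[2]*S])
    overlay(I,n,S,[.507,-.1005,.098],.034)
    cv2.imwrite(f"pics/b_{n}.png",I[b[1]*S:b[3]*S,b[0]*S:b[2]*S])
E
```

```text
(no output)
```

View pics/b_side.png

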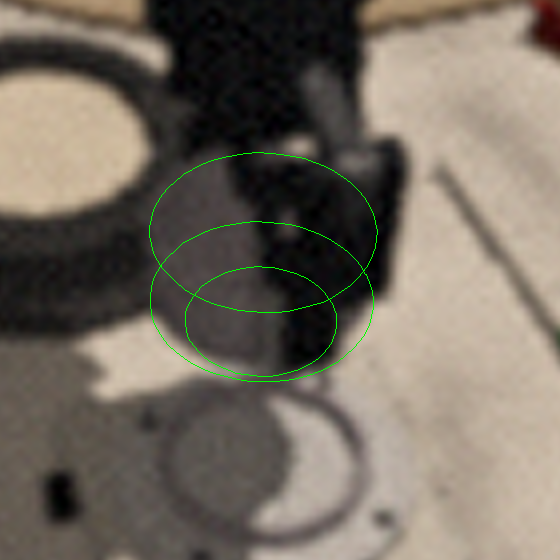

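View pics/b_top.png

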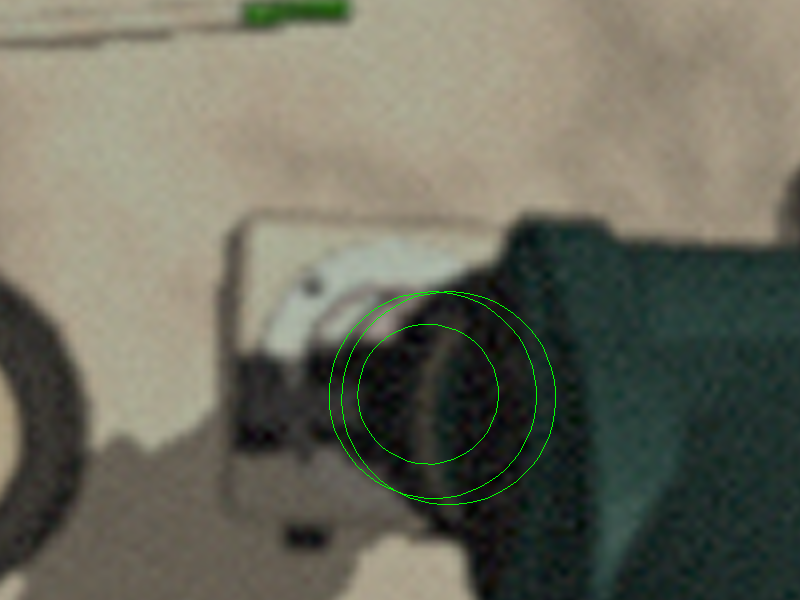

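Request:
move_arm(moves=[[[50, -1, 0, 15, 0, 0, 0], [50, 0, 0, 15, 0, 0, 0], [50, 0, 0, 0, 0, 0, 0], [50, 0, 0, 0, 0, 0, 0], [50, 0, 0, 0, 0, 0, 0]]])

```text
time_s: 6.4
ee_pos: [0.5098, -0.1011, 0.0754]
ee_rot: [-0.0, 3.141, -0.0]
contact_force: [0.4, 0.1, -1.6]
finger_gap: 0.059
```

```bash
python3 - <<'E'
from h import *
plan([.5087,-.1007,.0392],np.pi/2)
S=8
for n,b in(("side",(235,190,305,270)),("top",(270,160,370,235))):
    I=cv2.resize(ctrl.capture(n),None,fx=S,fy=S,interpolation=2)
    cv2.imwrite(f"pics/c_{n}.png",I[b[1]*S:b[3]*S,b[0]*S:b[2]*S])
E
```

```text
t 6.4 pos [ 0.5098 -0.1011  0.0754] gap 0.059 F [ 0.4  0.1 -1.6] j [ 0.14  0.58 -0.05  2.17  0.07  0.39  1.61]
tool x [-1.    -0.    -0.001] y [-0.  1. -0.] z [ 7.e-04 -1.e-04 -1.e+00]
shift mm [ 1.1  0.4 36.2]
 option turn [-0.0001  0.0007  0.0001] shift after turn [ 1.1  0.4 36.2]
 option turn [-1.1000e-03 -2.0000e-04 -3.1415e+00] shift after turn [-1.1 -0.4 36.2]
```

View pics/c_side.png

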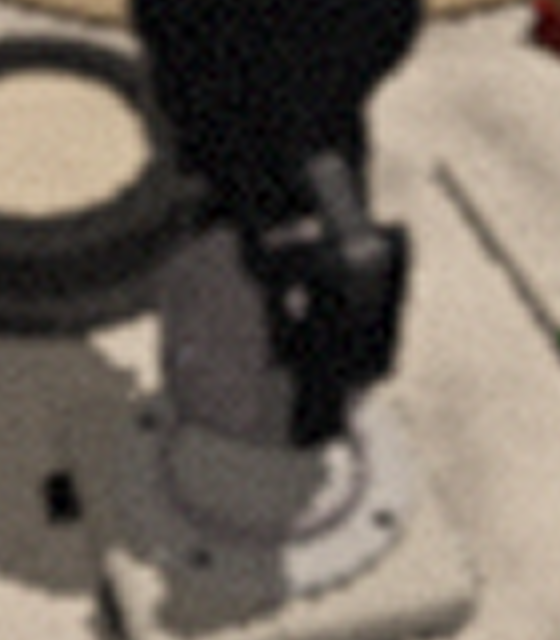

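Request:
move_arm(moves=[[[50, 1, 0, 10, 0, 0, 0], [50, 0, 0, 10, 0, 0, 0], [50, 0, 0, 6, 0, 0, 0], [50, 0, 0, 3, 0, 0, 0], [50, 0, 0, 2, 0, 0, 0], [50, 0, 0, 0, 0, 0, 0]]])

```text
time_s: 7.25
ee_pos: [0.5085, -0.101, 0.0441]
ee_rot: [-0.0, 3.142, -0.0]
contact_force: [-0.3, 0.1, -1.0]
finger_gap: 0.0586
```

```bash
python3 - <<'E'
from h import *
plan([.5087,-.1007,.0392],np.pi/2)
E
```

```text
t 7.25 pos [ 0.5085 -0.101   0.0441] gap 0.0586 F [-0.3  0.1 -1. ] j [ 0.14  0.64 -0.04  2.19  0.08  0.32  1.6 ]
tool x [-1. -0. -0.] y [-0.  1. -0.] z [ 0. -0. -1.]
shift mm [-0.2  0.3  4.9]
 option turn [-0.      0.      0.0003] shift after turn [-0.2  0.3  4.9]
 option turn [-0.     -0.     -3.1413] shift after turn [ 0.2 -0.3  4.9]
```

No contact force, and the foot is already in the bore (3–4 mm). Going on down gently.

Request:
move_arm(moves=[[[50, 0, 0, 2, 0, 0, 0], [50, 0, 0, 1.5, 0, 0, 0], [50, 0, 0, 1, 0, 0, 0], [50, 0, 0, 0.5, 0, 0, 0], [50, 0, 0, 0, 0, 0, 0]]])

```text
time_s: 7.88
ee_pos: [0.5085, -0.101, 0.0393]
ee_rot: [-0.0, 3.142, -0.0]
contact_force: [-0.3, 0.6, 1.5]
finger_gap: 0.0586
```

Request:
move_arm(moves=[[[50, 0, 0, 0.7, 0, 0, 0], [50, 0, 0, 0, 0, 0, 0], [64, 0, 0, 0, 0, 0, 0], [70, 0, 0, 0, 0, 0, 0], [75, 0, 0, 0, 0, 0, 0], [75, 0, 0, 0, 0, 0, 0]]])

```text
time_s: 8.62
ee_pos: [0.5084, -0.101, 0.0383]
ee_rot: [0.0, -3.141, -0.0]
contact_force: [0.3, 0.6, -0.7]
finger_gap: 0.0753
```

```bash
python3 - <<'E'
from h import *
st()
crop(ctrl.capture("side"),225,190,325,280,8,"a7.png")
E
```

```text
t 8.625 pos [ 0.5084 -0.101   0.0383] gap 0.0753 F [ 0.3  0.6 -0.7] j [ 0.14  0.65 -0.04  2.19  0.08  0.31  1.6 ]
```

View pics/a7.png

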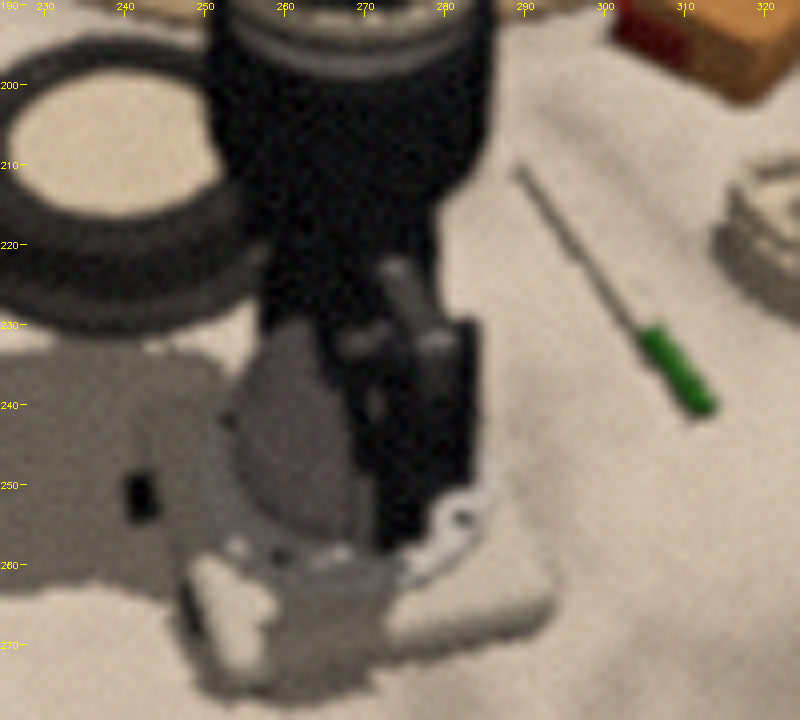

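Request:
move_arm(moves=[[[85, 0, 0, -5, 0, 0, 0], [85, 0, 0, -25, 0, 0, 0], [85, 0, 0, -40, 0, 0, 0], [85, 0, 0, -40, 0, 0, 0], [85, 0, -50, 0, 0, 0, 0.17], [85, 0, -50, 0, 0, 0, 0.17], [85, 0, -30, 0, 0, 0, 0.17], [85, 0, 0, 0, 0, 0, 0.17]]])

```text
time_s: 9.68
ee_pos: [0.4884, -0.2321, 0.1489]
ee_rot: [1.065, 2.955, -0.002]
contact_force: [0.2, 0.2, 0.8]
finger_gap: 0.0851
```

```bash
python3 - <<'E'
from h import *
plan([.563,-.261,.08],0)
S=8
for n,b in(("side",(235,220,305,280)),("top",(280,170,370,240))):
    I=cv2.resize(ctrl.capture(n),None,fx=S,fy=S,interpolation=2)
    overlay(I,n,S,[.5087,-.1007,.0335],.034)
    cv2.imwrite(f"pics/d_{n}.png",I[b[1]*S:b[3]*S,b[0]*S:b[2]*S])
E
```

```text
t 9.675 pos [ 0.4884 -0.2321  0.1489] gap 0.0851 F [0.2 0.2 0.8] j [ 0.27  0.48  0.13  2.09 -0.11  0.57  1.34]
tool x [-0.77   0.638 -0.001] y [ 0.638  0.77  -0.001] z [-2.0e-04 -1.6e-03 -1.0e+00]
shift mm [-75.8  25.4  68.9]
 option turn [-8.000e-04  1.400e-03  8.793e-01] shift after turn [-28.9  74.6  68.9]
 option turn [-1.7000e-03 -1.0000e-03 -2.2623e+00] shift after turn [ 28.9 -74.6  68.9]
```

View pics/d_side.png

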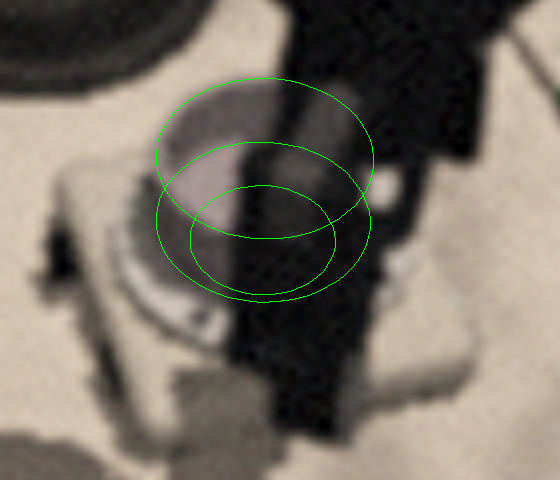

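View pics/d_top.png

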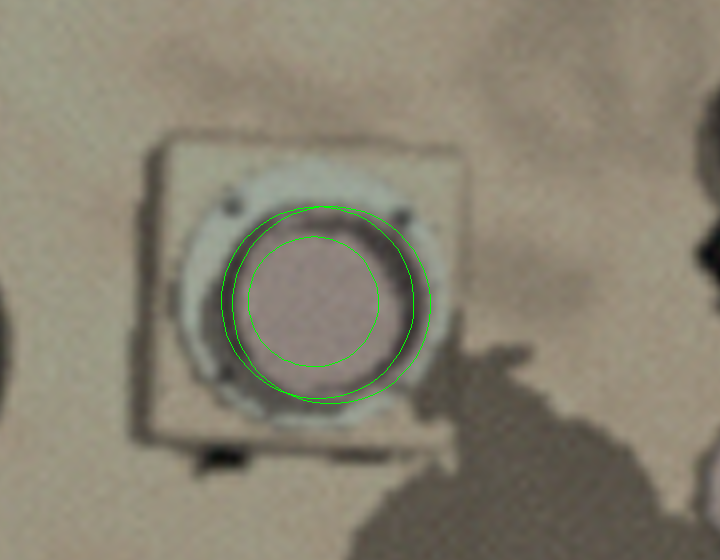

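Request:
move_arm(moves=[[[85, 0, 0, 0, 0, 0, 0.176], [85, 0, 0, 0, 0, 0, 0.176], [85, 0, 0, 0, 0, 0, 0.176], [85, 0, 0, 0, 0, 0, 0.176], [85, 0, 0, 0, 0, 0, 0.175], [85, -14, 37, 10, 0, 0, 0], [85, -14, 37, 25, 0, 0, 0], [85, 0, 0, 25, 0, 0, 0]]])

```text
time_s: 10.78
ee_pos: [0.5691, -0.2556, 0.0882]
ee_rot: [2.198, 2.239, 0.004]
contact_force: [-0.9, 0.6, 0.1]
finger_gap: 0.0848
```

Request:
move_arm(moves=[[[85, 0, 0, 0, 0, 0, 0], [85, 0, 0, 0, 0, 0, 0]]])

```text
time_s: 11.02
ee_pos: [0.5642, -0.2553, 0.089]
ee_rot: [-2.206, -2.236, -0.0]
contact_force: [-0.6, 1.0, 0.1]
finger_gap: 0.0847
```

```bash
python3 - <<'E'
from h import *
plan([.563,-.261,.005],0)
S=6
for n,b in(("side",(270,240,380,340)),("top",(310,150,410,245))):
    I=ctrl.capture(n);crop(I,*b,S,f"e_{n}.png")
E
```

```text
t 11.025 pos [ 0.5642 -0.2553  0.089 ] gap 0.0847 F [-0.6  1.   0.1] j [ 0.13  0.67  0.32  1.96 -0.37  0.57  0.72]
tool x [-0.013  1.     0.   ] y [1.    0.013 0.   ] z [ 1.e-04  3.e-04 -1.e+00]
shift mm [-5.7 -1.3 84. ]
 option turn [ 0.0001 -0.0003  0.0135] shift after turn [-5.7 -1.2 84. ]
 option turn [ 5.0000e-04  1.0000e-04 -3.1281e+00] shift after turn [ 5.7  1.2 84. ]
```

View pics/e_side.png

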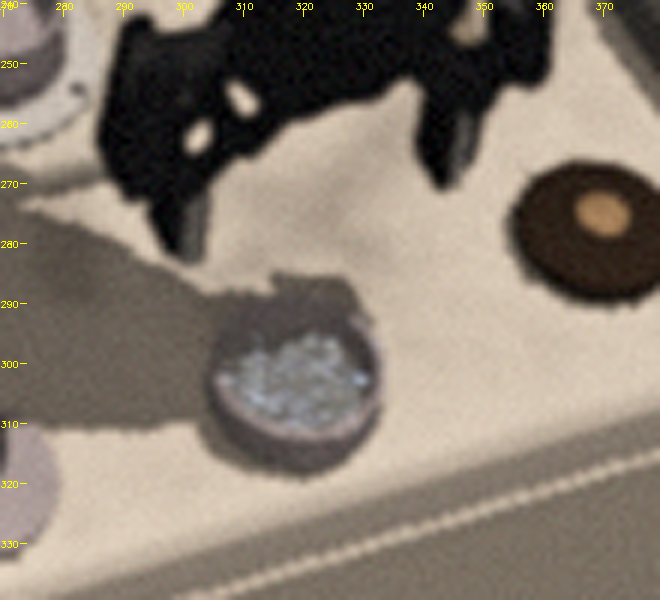

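View pics/e_top.png

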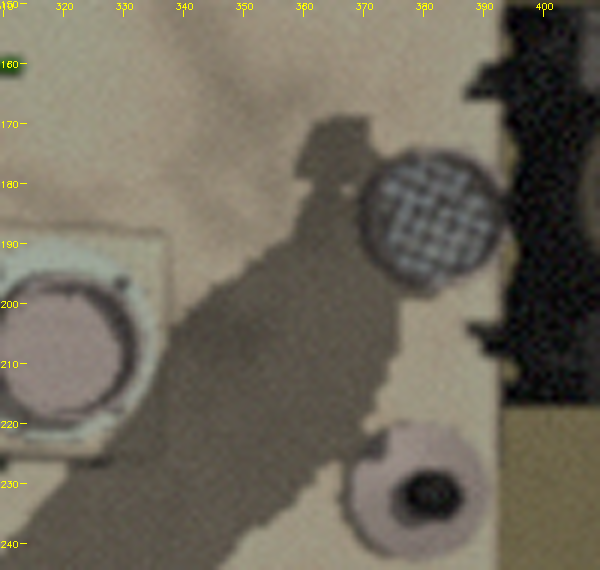

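Request:
move_arm(moves=[[[85, -5.7, -1.3, 20, 0, 0, 0.013], [85, 0, 0, 30, 0, 0, 0], [85, 0, 0, 15, 0, 0, 0], [85, 0, 0, 0, 0, 0, 0], [85, 0, 0, 0, 0, 0, 0], [85, 0, 0, 0, 0, 0, 0]]])

```text
time_s: 11.88
ee_pos: [0.5638, -0.2617, 0.0244]
ee_rot: [2.221, 2.219, 0.001]
contact_force: [-0.1, 0.1, 0.4]
finger_gap: 0.0856
```

```bash
python3 - <<'E'
from h import *
plan([.563,-.261,.0055],0)
S=7
for n,b in(("side",(270,240,380,330)),):
    I=ctrl.capture(n);crop(I,*b,S,f"f_{n}.png")
E
```

```text
t 11.875 pos [ 0.5638 -0.2617  0.0244] gap 0.0856 F [-0.1  0.1  0.4] j [ 0.18  0.76  0.26  1.97 -0.42  0.46  0.75]
tool x [ 0.001  1.    -0.001] y [ 1.    -0.001  0.002] z [ 1.6e-03 -8.0e-04 -1.0e+00]
shift mm [ 0.8 -0.9 18.9]
 option turn [ 0.0016  0.0008 -0.001 ] shift after turn [ 0.7 -0.8 18.9]
 option turn [ 1.2000e-03 -2.6000e-03  3.1406e+00] shift after turn [-0.7  0.8 18.9]
```

View pics/f_side.png

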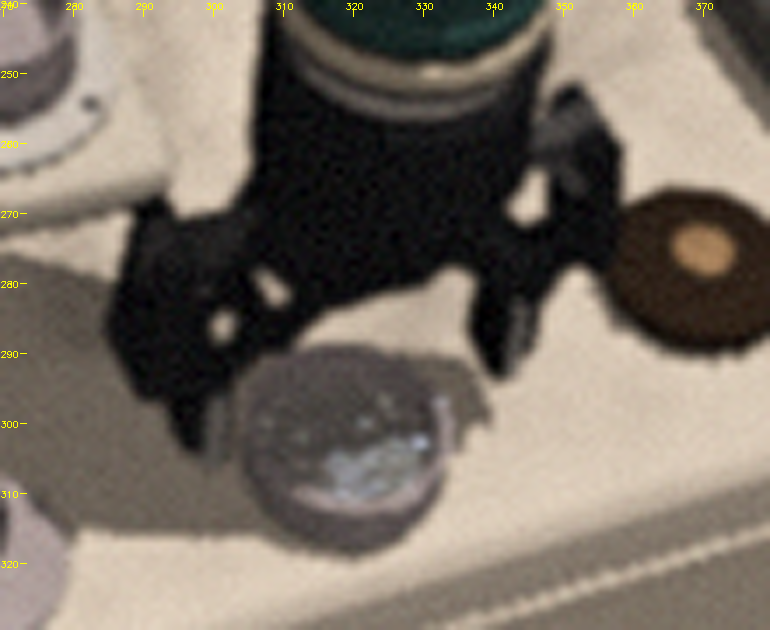

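Request:
move_arm(moves=[[[85, 0.7, -0.8, 12, 0, 0, 0], [85, 0, 0, 6, 0, 0, 0], [85, 0, 0, 0, 0, 0, 0], [70, 0, 0, 0, 0, 0, 0], [50, 0, 0, 0, 0, 0, 0], [50, 0, 0, 0, 0, 0, 0], [50, 0, 0, 0, 0, 0, 0], [50, 0, 0, 0, 0, 0, 0]]])

```text
time_s: 12.92
ee_pos: [0.5628, -0.2609, 0.0064]
ee_rot: [2.222, 2.219, 0.001]
contact_force: [-0.7, 0.1, 6.1]
finger_gap: 0.0579
```

```bash
python3 - <<'E'
from h import *
plan([.563,-.261,.0055],0)
S=7
for n,b in(("side",(270,240,380,330)),):
    I=ctrl.capture(n);crop(I,*b,S,f"g_{n}.png")
E
```

```text
t 12.925 pos [ 0.5628 -0.2609  0.0064] gap 0.0579 F [-0.7  0.1  6.1] j [ 0.19  0.79  0.25  1.97 -0.43  0.43  0.76]
tool x [ 0.001  1.    -0.   ] y [ 1.    -0.001  0.001] z [ 1.2e-03 -3.0e-04 -1.0e+00]
shift mm [-0.1  0.2  0.9]
 option turn [ 0.0012  0.0003 -0.0012] shift after turn [-0.1  0.2  0.9]
 option turn [ 4.0000e-04 -1.9000e-03  3.1404e+00] shift after turn [ 0.1 -0.2  0.9]
```

View pics/g_side.png

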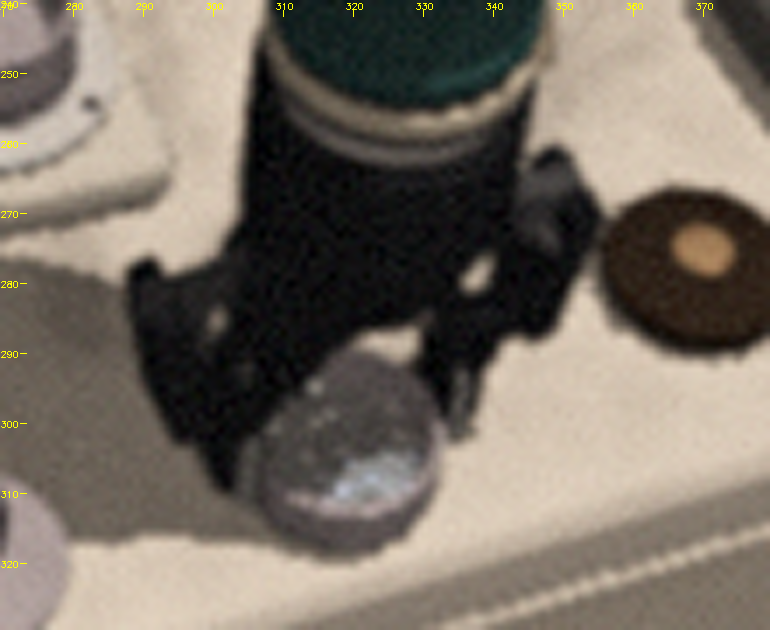

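Request:
move_arm(moves=[[[50, 0, 0, -20, 0, 0, 0], [50, 0, 0, -40, 0, 0, 0], [50, 0, 0, -40, 0, 0, 0], [50, 40, -13.6, 0, 0, 0, 0], [50, 40, -13.6, 0, 0, 0, 0], [50, 40, -13.6, 0, 0, 0, 0], [50, 40, -13.6, 0, 0, 0, 0], [50, 0, 0, 0, 0, 0, 0]]])

```text
time_s: 13.98
ee_pos: [0.5064, -0.0963, 0.1058]
ee_rot: [-2.213, -2.224, -0.001]
contact_force: [0.1, -1.2, -1.3]
finger_gap: 0.0577
```

Request:
move_arm(moves=[[[50, 0, 0, 0, 0, 0, 0], [50, 0, 0, 0, 0, 0, 0]]])

```text
time_s: 14.22
ee_pos: [0.5089, -0.1022, 0.106]
ee_rot: [2.223, 2.217, 0.001]
contact_force: [0.2, -0.3, -0.2]
finger_gap: 0.0576
```

```bash
python3 - <<'E'
from h import *
plan([.5085,-.101,.0659],0)
S=8
for n,b in(("side",(230,170,320,280)),):
    I=ctrl.capture(n);crop(I,*b,6,f"i_{n}.png")
    p=np.array(ctrl.sense()["ee_pos"])
    I=cv2.resize(I,None,fx=S,fy=S,interpolation=2)
    overlay(I,n,S,p-[0,0,.0064],.028)
    cv2.imwrite(f"pics/i2_{n}.png",I[180*S:255*S,225*S:320*S])
E
```

```text
t 14.225 pos [ 0.5089 -0.1022  0.106 ] gap 0.0576 F [ 0.2 -0.3 -0.2] j [-0.15  0.56  0.35  2.17 -0.41  0.47  0.52]
tool x [ 0.003  1.    -0.001] y [ 1.    -0.003  0.002] z [ 0.0017 -0.0011 -1.    ]
shift mm [ 1.2 -0.5 40.1]
 option turn [ 0.0017  0.0011 -0.003 ] shift after turn [ 1.2 -0.4 40.1]
 option turn [ 1.7000e-03 -2.6000e-03  3.1386e+00] shift after turn [-1.2  0.4 40.1]
```

View pics/i_side.png

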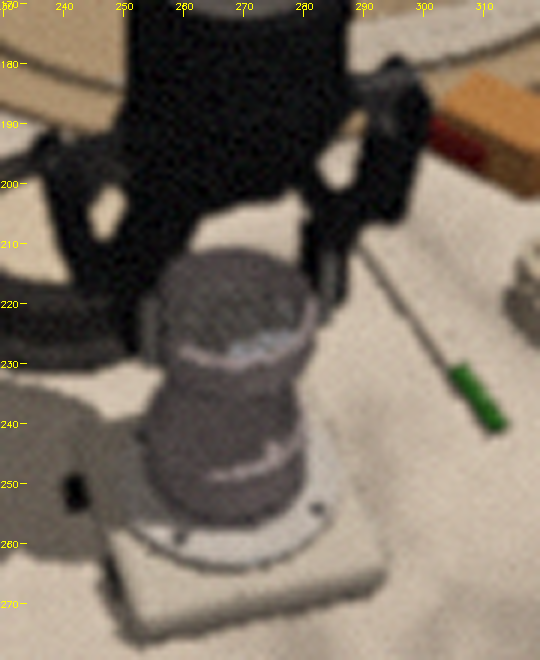

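View pics/i2_side.png

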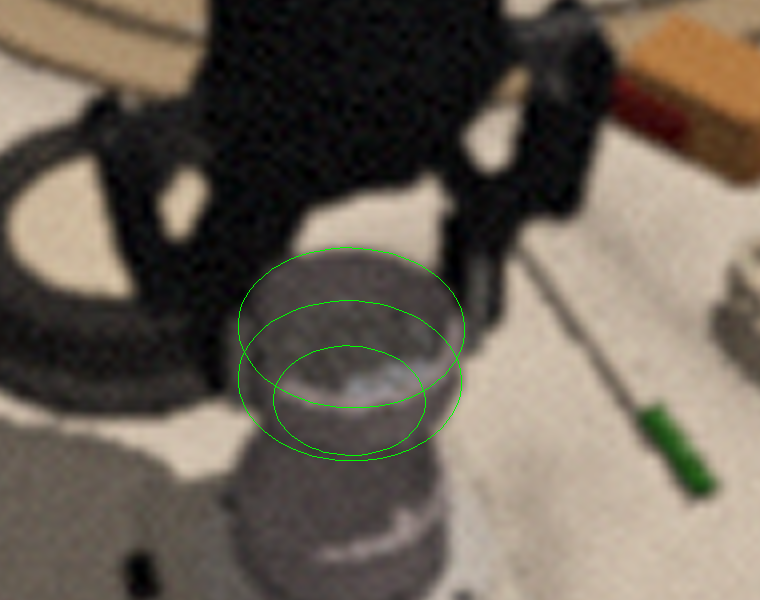

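Request:
move_arm(moves=[[[50, 0.6, 0, 14, 0, 0, 0], [50, 0, 0, 14, 0, 0, 0], [50, 0, 0, 0, 0, 0, 0], [50, 0, 0, 0, 0, 0, 0], [50, 0, 0, 0, 0, 0, 0]]])

```text
time_s: 14.9
ee_pos: [0.5083, -0.1001, 0.0776]
ee_rot: [2.222, 2.22, 0.0]
contact_force: [0.7, 0.2, -0.9]
finger_gap: 0.0574
```

```bash
python3 - <<'E'
from h import *
plan([.5085,-.101,.0659],0)
S=8
for n,b in(("side",(230,190,320,280)),):
    I=ctrl.capture(n);crop(I,*b,6,f"j_{n}.png")
E
```

```text
t 14.9 pos [ 0.5083 -0.1001  0.0776] gap 0.0574 F [ 0.7  0.2 -0.9] j [-0.11  0.6   0.3   2.19 -0.44  0.41  0.54]
tool x [ 0.001  1.    -0.   ] y [ 1.    -0.001  0.001] z [ 5.e-04 -1.e-04 -1.e+00]
shift mm [-0.9  0.1 11.7]
 option turn [ 0.0005  0.0001 -0.001 ] shift after turn [-0.9  0.2 11.7]
 option turn [ 2.0000e-04 -8.0000e-04  3.1406e+00] shift after turn [ 0.9 -0.2 11.7]
```

View pics/j_side.png

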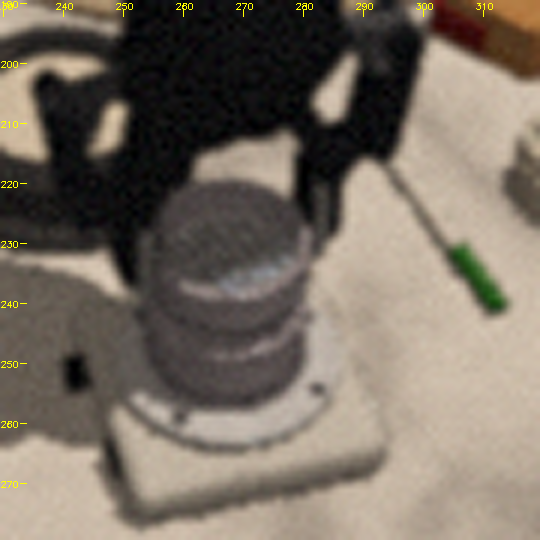

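Well aligned (sieve rim spans px 255–282, pan rim 254–281). Lowering.

Request:
move_arm(moves=[[[50, -0.9, 0.1, 3, 0, 0, 0], [50, 0, 0, 3, 0, 0, 0], [50, 0, 0, 2, 0, 0, 0], [50, 0, 0, 1.5, 0, 0, 0], [50, 0, 0, 1, 0, 0, 0], [50, 0, 0, 0, 0, 0, 0]]])

```text
time_s: 15.7
ee_pos: [0.5082, -0.1009, 0.0669]
ee_rot: [-2.223, -2.22, 0.0]
contact_force: [0.3, -1.0, -0.7]
finger_gap: 0.0579
```

```bash
python3 - <<'E'
from h import *
plan([.5085,-.101,.0659],0)
E
```

```text
t 15.7 pos [ 0.5082 -0.1009  0.0669] gap 0.0579 F [ 0.3 -1.  -0.7] j [-0.1   0.62  0.29  2.19 -0.45  0.39  0.55]
tool x [0.001 1.    0.   ] y [ 1.    -0.001 -0.   ] z [-1.e-04  0.e+00 -1.e+00]
shift mm [-0.1  0.3  1. ]
 option turn [-0.0001 -0.     -0.001 ] shift after turn [-0.1  0.3  1. ]
 option turn [-0.0000e+00  2.0000e-04  3.1405e+00] shift after turn [ 0.1 -0.3  1. ]
```

Request:
move_arm(moves=[[[50, 0, 0, 1, 0, 0, 0], [50, 0, 0, 0.5, 0, 0, 0], [50, 0, 0, 0, 0, 0, 0], [64, 0, 0, 0, 0, 0, 0], [70, 0, 0, 0, 0, 0, 0], [78, 0, 0, 0, 0, 0, 0]]])

```text
time_s: 16.45
ee_pos: [0.5082, -0.1009, 0.0654]
ee_rot: [2.222, 2.22, -0.0]
contact_force: [-0.9, 0.5, 0.2]
finger_gap: 0.0784
```

Request:
move_arm(moves=[[[85, 0, 0, -5, 0, 0, 0], [85, 0, 0, -25, 0, 0, 0], [85, 0, 0, -40, 0, 0, 0], [85, 0, 0, -40, 0, 0, 0], [85, 0, 0, 0, 0, 0, 0]]])

```text
time_s: 17.08
ee_pos: [0.5104, -0.1014, 0.1784]
ee_rot: [2.219, 2.217, 0.007]
contact_force: [0.5, 0.1, -0.7]
finger_gap: 0.0845
```

```bash
python3 - <<'E'
from h import *
plan([.4175,.355,.18],np.pi/2)
S=8
for n,b in(("side",(225,200,320,275)),):
    I=ctrl.capture(n)
    I=cv2.resize(I,None,fx=S,fy=S,interpolation=2)
    overlay(I,n,S,[.5085,-.101,.0595],.028)
    cv2.imwrite(f"pics/k_{n}.png",I[b[1]*S:b[3]*S,b[0]*S:b[2]*S])
E
```

```text
t 17.075 pos [ 0.5104 -0.1014  0.1784] gap 0.0845 F [ 0.5  0.1 -0.7] j [-0.23  0.44  0.45  2.13 -0.33  0.62  0.45]
tool x [ 0.001  1.    -0.001] y [ 1.    -0.001  0.007] z [ 6.8e-03 -6.0e-04 -1.0e+00]
shift mm [456.3 -93.4  -2.5]
 option turn [ 0.0049  0.0058 -1.5718] shift after turn [ 92.9 456.4  -1.6]
 option turn [ 0.0058 -0.0049  1.5697] shift after turn [ -92.9 -456.4   -1.6]
```

View pics/k_side.png

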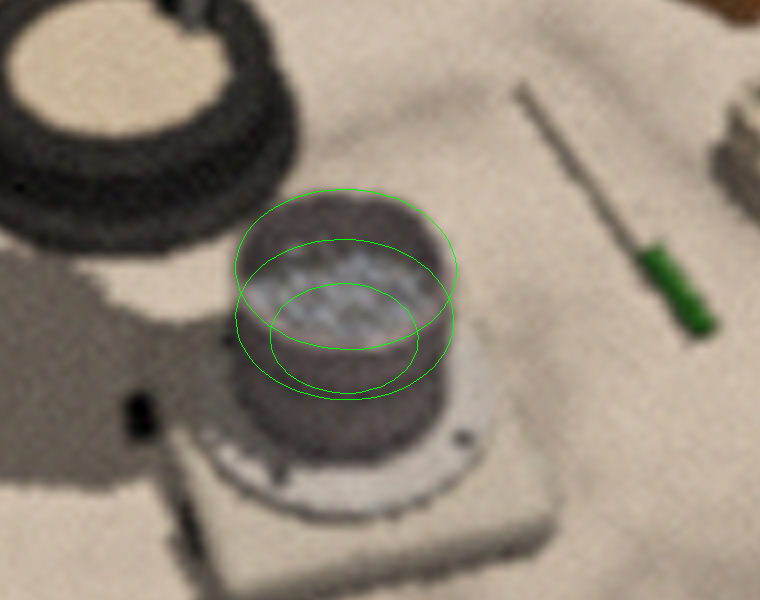

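Request:
move_arm(moves=[[[85, 50.7, -10.4, 0, 0, 0, 0], [85, 50.7, -10.4, 0, 0, 0, 0], [85, 50.7, -10.4, 0, 0, 0, 0], [85, 50.7, -10.4, 0, 0, 0, 0], [85, 50.7, -10.4, 0, 0, 0, 0], [85, 50.7, -10.4, 0, 0, 0, 0], [85, 50.7, -10.4, 0, 0, 0, 0], [85, 50.7, -10.4, 0, 0, 0, 0]]])

```text
time_s: 18.12
ee_pos: [0.4241, 0.3058, 0.1742]
ee_rot: [2.222, 2.22, -0.004]
contact_force: [0.8, -1.4, 0.5]
finger_gap: 0.085
```

Request:
move_arm(moves=[[[85, 50.7, -10.4, 0, 0, 0, 0], [85, 0, 0, 0, 0, 0, -0.175], [85, 0, 0, 0, 0, 0, -0.175], [85, 0, 0, 0, 0, 0, -0.175], [85, 0, 0, 0, 0, 0, -0.175], [85, 0, 0, 0, 0, 0, -0.175], [85, 0, 0, 0, 0, 0, -0.175], [85, 0, 0, 0, 0, 0, -0.175]]])

```text
time_s: 19.12
ee_pos: [0.4141, 0.3548, 0.174]
ee_rot: [-0.533, -3.094, 0.004]
contact_force: [0.8, -0.4, 0.6]
finger_gap: 0.0853
```

Request:
move_arm(moves=[[[85, 0, 0, 0, 0, 0, -0.175], [85, 0, 0, 0, 0, 0, -0.17], [85, 0, 0, 0, 0, 0, 0], [85, 0, 0, 0, 0, 0, 0]]])

```text
time_s: 19.62
ee_pos: [0.4147, 0.355, 0.1747]
ee_rot: [-0.007, -3.14, 0.001]
contact_force: [-0.5, 0.2, 0.4]
finger_gap: 0.0848
```

```bash
python3 - <<'E'
from h import *
plan([.4175,.356,.014],np.pi/2)
S=8
crop(ctrl.capture("side"),140,70,240,180,6,f"l_side.png")
crop(ctrl.capture("top"),90,200,190,270,7,f"l_top.png")
E
```

```text
t 19.625 pos [0.4147 0.355  0.1747] gap 0.0848 F [-0.5  0.2  0.4] j [-0.81  0.45  0.02  2.06 -0.02  0.64  0.79]
tool x [-1.     0.004  0.001] y [ 0.004  1.    -0.001] z [-1.2e-03 -9.0e-04 -1.0e+00]
shift mm [ -3.    1.1 160.7]
 option turn [-0.0009 -0.0012 -0.0044] shift after turn [ -2.8   1.  160.7]
 option turn [-1.9000e-03  1.5000e-03  3.1372e+00] shift after turn [  2.8  -1.  160.7]
```

View pics/l_side.png

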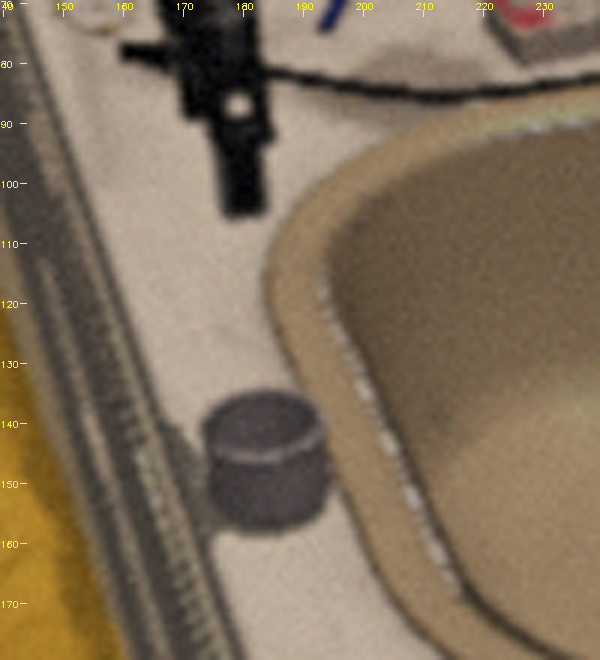

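View pics/l_top.png

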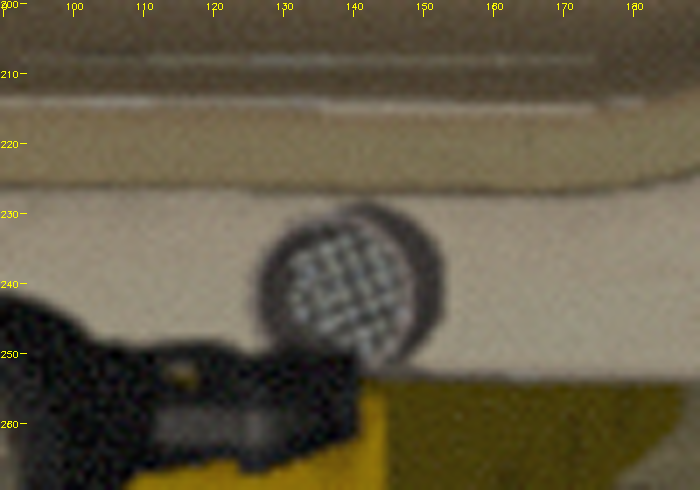

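Request:
move_arm(moves=[[[85, -2.8, 1, 30, 0, 0, -0.004], [85, 0, 0, 45, 0, 0, 0], [85, 0, 0, 35, 0, 0, 0], [85, 0, 0, 10, 0, 0, 0], [85, 0, 0, 0, 0, 0, 0], [85, 0, 0, 0, 0, 0, 0]]])

```text
time_s: 20.48
ee_pos: [0.4187, 0.3572, 0.0567]
ee_rot: [-0.003, 3.14, 0.003]
contact_force: [0.3, -0.4, 0.4]
finger_gap: 0.0849
```

```bash
python3 - <<'E'
from h import *
plan([.4175,.356,.012],np.pi/2)
S=8
crop(ctrl.capture("side"),140,70,240,180,6,f"m_side.png")
E
```

```text
t 20.475 pos [0.4187 0.3572 0.0567] gap 0.0849 F [ 0.3 -0.4  0.4] j [-0.8   0.64  0.01  2.11 -0.02  0.39  0.8 ]
tool x [-1.    -0.002 -0.002] y [-0.002  1.     0.002] z [ 0.0019  0.0017 -1.    ]
shift mm [ 1.3 -1.3 44.7]
 option turn [0.0017 0.0019 0.002 ] shift after turn [ 1.2 -1.2 44.7]
 option turn [-3.0000e-03  2.6000e-03 -3.1396e+00] shift after turn [-1.2  1.2 44.7]
```

View pics/m_side.png

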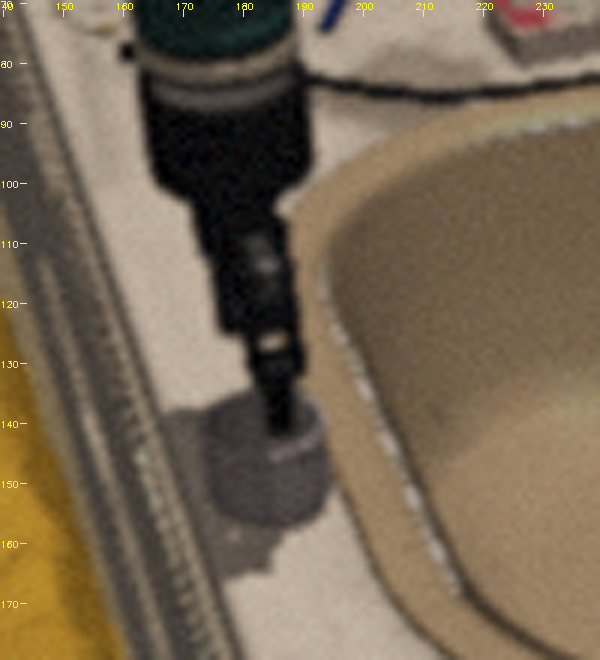

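Request:
move_arm(moves=[[[85, 0.5, -0.5, 18, 0, 0, 0], [85, 0, 0, 18, 0, 0, 0], [85, 0, 0, 7, 0, 0, 0], [85, 0, 0, 0, 0, 0, 0], [85, 0, 0, 0, 0, 0, 0], [85, 0, 0, 0, 0, 0, 0]]])

```text
time_s: 21.28
ee_pos: [0.4176, 0.3562, 0.0128]
ee_rot: [-0.003, 3.141, 0.001]
contact_force: [1.3, 0.4, 0.1]
finger_gap: 0.0852
```

```bash
python3 - <<'E'
from h import *
plan([.4175,.356,.012],np.pi/2)
E
```

```text
t 21.275 pos [0.4176 0.3562 0.0128] gap 0.0852 F [1.3 0.4 0.1] j [-0.79  0.72  0.01  2.13 -0.02  0.3   0.8 ]
tool x [-1.    -0.002 -0.001] y [-0.002  1.     0.001] z [ 6.e-04  6.e-04 -1.e+00]
shift mm [ 0.1 -0.2  0.8]
 option turn [0.0006 0.0006 0.0021] shift after turn [ 0.1 -0.2  0.8]
 option turn [-1.0000e-03  9.0000e-04 -3.1395e+00] shift after turn [-0.1  0.2  0.8]
```

Request:
move_arm(moves=[[[70, 0, 0, 0, 0, 0, 0], [56, 0, 0, 0, 0, 0, 0], [50, 0, 0, 0, 0, 0, 0], [50, 0, 0, 0, 0, 0, 0], [50, 0, 0, 0, 0, 0, 0], [50, 0, 0, 0, 0, 0, 0]]])

```text
time_s: 22.02
ee_pos: [0.4176, 0.3564, 0.0133]
ee_rot: [-0.004, 3.141, 0.001]
contact_force: [-0.8, -0.6, 5.1]
finger_gap: 0.0581
```

```bash
python3 - <<'E'
from h import *
plan([.4175,.356,.012],np.pi/2)
crop(ctrl.capture("side"),140,70,240,180,6,f"n_side.png")
E
```

```text
t 22.025 pos [0.4176 0.3564 0.0133] gap 0.0581 F [-0.8 -0.6  5.1] j [-0.8   0.71  0.01  2.13 -0.02  0.3   0.8 ]
tool x [-1.    -0.003 -0.001] y [-0.003  1.     0.001] z [ 8.e-04  8.e-04 -1.e+00]
shift mm [ 0.1 -0.4  1.3]
 option turn [0.0008 0.0008 0.0025] shift after turn [ 0.1 -0.4  1.3]
 option turn [-1.2000e-03  1.2000e-03 -3.1391e+00] shift after turn [-0.1  0.4  1.3]
```

Request:
move_arm(moves=[[[50, 0, 0, -20, 0, 0, 0], [50, 0, 0, -40, 0, 0, 0], [50, 0, 0, -45, 0, 0, 0], [50, 0, 0, -45, 0, 0, 0], [50, 0, 0, 0, 0, 0, 0]]])

```text
time_s: 22.7
ee_pos: [0.4192, 0.3576, 0.1659]
ee_rot: [-0.003, 3.136, 0.008]
contact_force: [-0.5, 0.8, -1.4]
finger_gap: 0.0581
```

```bash
python3 - <<'E'
from h import *
plan([.5085,-.101,.162],np.pi/2)
crop(ctrl.capture("side"),140,60,240,170,6,f"p_side.png")
E
```

```text
t 22.7 pos [0.4192 0.3576 0.1659] gap 0.0581 F [-0.5  0.8 -1.4] j [-0.81  0.46  0.02  2.06 -0.02  0.61  0.8 ]
tool x [-1.    -0.002 -0.006] y [-0.002  1.     0.005] z [ 0.0055  0.0054 -1.    ]
shift mm [ -88.4 -458.8    1.9]
 option turn [0.0054 0.0055 0.002 ] shift after turn [ -89.3 -458.6    3.9]
 option turn [-0.0087  0.0084 -3.1395] shift after turn [ 89.3 458.6   3.9]
```

View pics/n_side.png

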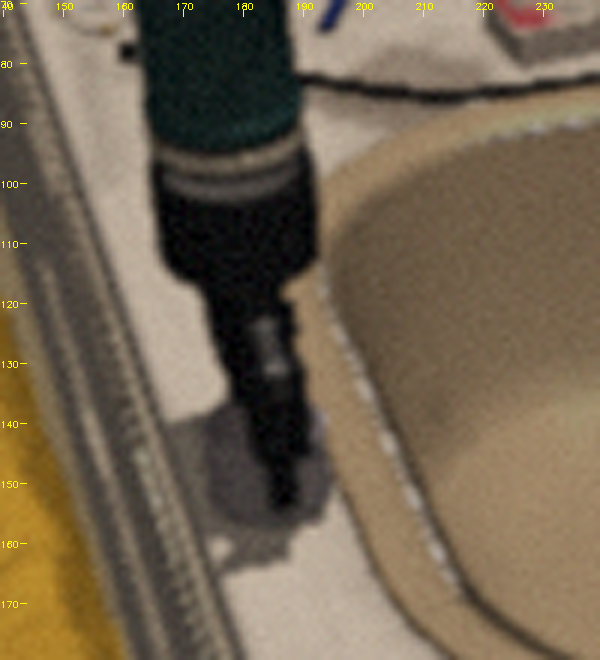

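View pics/p_side.png

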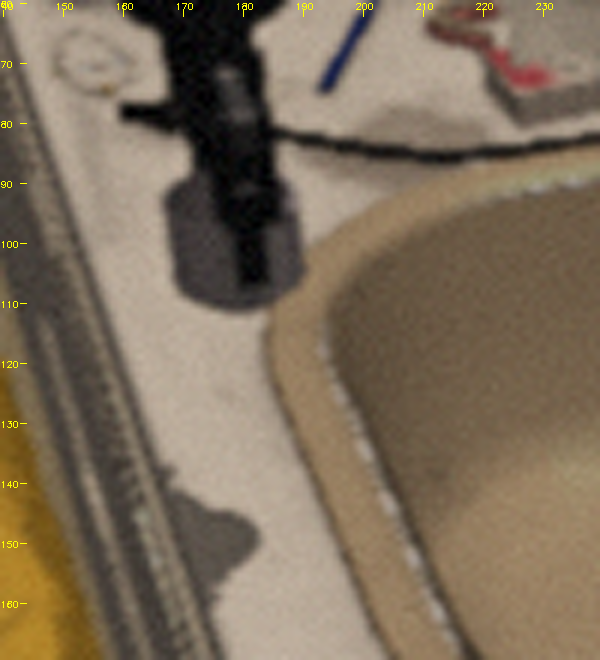

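Request:
move_arm(moves=[[[50, -6, -30, 0, 0, 0, 0], [50, -9, -47, 0, 0, 0, 0], [50, -9, -47, 0, 0, 0, 0], [50, -9, -47, 0, 0, 0, 0], [50, -9, -47, 0, 0, 0, 0], [50, -9, -47, 0, 0, 0, 0], [50, -9, -47, 0, 0, 0, 0], [50, -9, -47, 0, 0, 0, 0]]])

```text
time_s: 23.75
ee_pos: [0.4858, -0.0044, 0.1608]
ee_rot: [0.004, -3.138, 0.0]
contact_force: [1.0, 0.3, -0.9]
finger_gap: 0.0581
```

Request:
move_arm(moves=[[[50, -9, -47, 0, 0, 0, 0], [50, -8, -38, 0, 0, 0, 0], [50, -3, -14, 0, 0, 0, 0], [50, 0, 0, 0, 0, 0, 0], [50, 0, 0, 0, 0, 0, 0], [50, 0, 0, 0, 0, 0, 0]]])

```text
time_s: 24.5
ee_pos: [0.507, -0.0998, 0.1623]
ee_rot: [0.008, -3.141, -0.001]
contact_force: [-0.1, 0.2, -1.5]
finger_gap: 0.0577
```

```bash
python3 - <<'E'
from h import *
plan([.5085,-.101,.0928],np.pi/2)
S=8
for n,b in(("side",(230,150,320,280)),("top",(270,160,370,235))):
    I=ctrl.capture(n)
    p=np.array(ctrl.sense()["ee_pos"])
    I=cv2.resize(I,None,fx=S,fy=S,interpolation=2)
    overlay(I,n,S,p-[0,0,.0133],.048)
    overlay(I,n,S,[.5085,-.101,.0595],.028,col=(0,0,255))
    b=(225,185,320,260) if n=="side" else b
    cv2.imwrite(f"pics/q_{n}.png",I[b[1]*S:b[3]*S,b[0]*S:b[2]*S])
E
```

```text
t 24.5 pos [ 0.507  -0.0998  0.1623] gap 0.0577 F [-0.1  0.2 -1.5] j [ 0.1   0.43  0.01  2.13 -0.01  0.58  1.7 ]
tool x [-1.    -0.005  0.001] y [-0.005  1.     0.001] z [-7.e-04  9.e-04 -1.e+00]
shift mm [-1.5 -1.2 69.5]
 option turn [ 0.0009 -0.0007  0.0053] shift after turn [-1.5 -1.2 69.5]
 option turn [ 1.1000e-03  1.4000e-03 -3.1363e+00] shift after turn [ 1.5  1.2 69.5]
```

View pics/q_side.png

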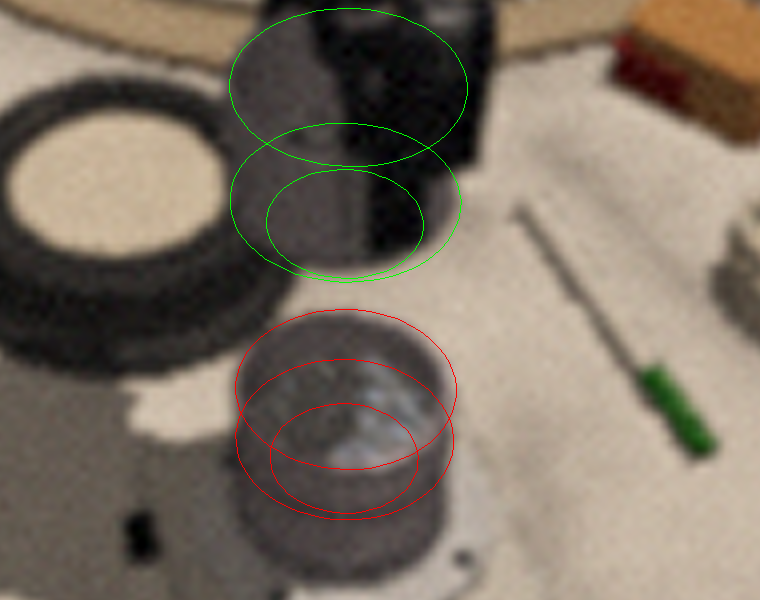

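Request:
move_arm(moves=[[[50, -1, -1, 20, 0, 0, 0.005], [50, 0, 0, 20, 0, 0, 0], [50, 0, 0, 14, 0, 0, 0], [50, 0, 0, 0, 0, 0, 0], [50, 0, 0, 0, 0, 0, 0], [50, 0, 0, 0, 0, 0, 0]]])

```text
time_s: 25.35
ee_pos: [0.509, -0.1029, 0.1091]
ee_rot: [0.004, 3.14, -0.0]
contact_force: [0.4, -0.3, -1.0]
finger_gap: 0.0577
```

```bash
python3 - <<'E'
from h import *
plan([.5085,-.101,.0928],np.pi/2)
S=7
crop(ctrl.capture("side"),225,180,320,265,8,"r_side.png")
E
```

```text
t 25.35 pos [ 0.509  -0.1029  0.1091] gap 0.0577 F [ 0.4 -0.3 -1. ] j [ 0.1   0.52  0.01  2.16 -0.01  0.46  1.69]
tool x [-1.     0.003 -0.002] y [ 0.003  1.    -0.   ] z [ 1.5e-03 -2.0e-04 -1.0e+00]
shift mm [ 0.5  1.9 16.3]
 option turn [-0.0002  0.0015 -0.0027] shift after turn [ 0.5  1.9 16.3]
 option turn [2.4000e-03 3.0000e-04 3.1388e+00] shift after turn [-0.5 -1.9 16.3]
```

View pics/r_side.png

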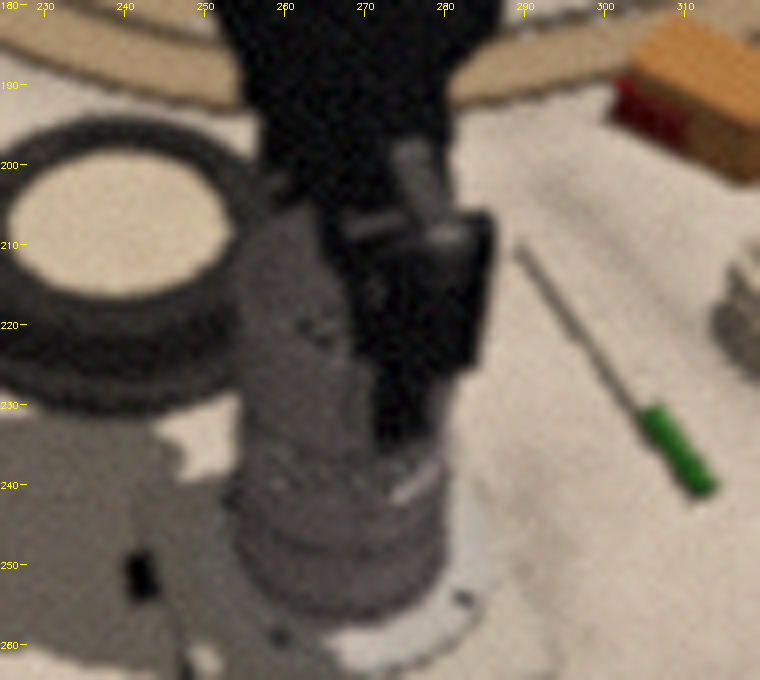

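Request:
move_arm(moves=[[[50, 0.5, 1.3, 2, 0, 0, 0], [50, 0, 0, 3, 0, 0, 0], [50, 0, 0, 4, 0, 0, 0], [50, 0, 0, 3, 0, 0, 0], [50, 0, 0, 2, 0, 0, 0], [50, 0, 0, 0, 0, 0, 0], [50, 0, 0, 0, 0, 0, 0]]])

```text
time_s: 26.28
ee_pos: [0.508, -0.1015, 0.0945]
ee_rot: [0.004, 3.141, -0.0]
contact_force: [-0.0, 0.7, -1.0]
finger_gap: 0.0579
```

```bash
python3 - <<'E'
from h import *
plan([.5085,-.101,.0928],np.pi/2)
E
```

```text
t 26.275 pos [ 0.508  -0.1015  0.0945] gap 0.0579 F [-0.   0.7 -1. ] j [ 0.1   0.55  0.01  2.17 -0.01  0.42  1.69]
tool x [-1.     0.003 -0.   ] y [ 0.003  1.    -0.   ] z [ 2.e-04 -0.e+00 -1.e+00]
shift mm [-0.5  0.5  1.7]
 option turn [-0.      0.0002 -0.0028] shift after turn [-0.5  0.5  1.7]
 option turn [2.0000e-04 1.0000e-04 3.1388e+00] shift after turn [ 0.5 -0.5  1.7]
```

Request:
move_arm(moves=[[[50, -0.3, 0.3, 1, 0, 0, 0], [50, 0, 0, 0.7, 0, 0, 0], [50, 0, 0, 0.4, 0, 0, 0], [50, 0, 0, 0, 0, 0, 0], [50, 0, 0, 0, 0, 0, 0]]])

```text
time_s: 26.9
ee_pos: [0.5084, -0.1012, 0.0927]
ee_rot: [0.004, 3.141, 0.0]
contact_force: [-2.3, 0.6, 6.3]
finger_gap: 0.0581
```

Request:
move_arm(moves=[[[64, 0, 0, 0, 0, 0, 0], [70, 0, 0, 0, 0, 0, 0], [78, 0, 0, 0, 0, 0, 0], [85, 0, 0, -5, 0, 0, 0], [85, 0, 0, -25, 0, 0, 0], [85, 0, 0, -40, 0, 0, 0], [85, 0, 0, -40, 0, 0, 0], [85, 0, 0, 0, 0, 0, 0]]])

```text
time_s: 27.9
ee_pos: [0.5106, -0.1016, 0.2057]
ee_rot: [0.005, 3.134, -0.001]
contact_force: [0.5, 0.5, -0.1]
finger_gap: 0.0852
```

```bash
python3 - <<'E'
from h import *
plan([.448,-.257,.12],0)
S=8
for n,b in(("side",(225,190,320,265)),("top",(280,160,370,235))):
    I=ctrl.capture(n)
    I=cv2.resize(I,None,fx=S,fy=S,interpolation=2)
    overlay(I,n,S,[.5085,-.101,.0795],.048)
    cv2.imwrite(f"pics/u_{n}.png",I[b[1]*S:b[3]*S,b[0]*S:b[2]*S])
E
```

```text
t 27.9 pos [ 0.5106 -0.1016  0.2057] gap 0.0852 F [ 0.5  0.5 -0.1] j [ 0.09  0.37  0.02  2.1  -0.01  0.67  1.69]
tool x [-1.     0.003 -0.007] y [ 0.003  1.    -0.001] z [ 7.5e-03 -9.0e-04 -1.0e+00]
shift mm [  62.7 -155.5   85.3]
 option turn [0.0052 0.0065 1.5678] shift after turn [-155.4  -62.6   85.7]
 option turn [-0.0065  0.0052 -1.5738] shift after turn [155.4  62.6  85.7]
```

View pics/u_side.png

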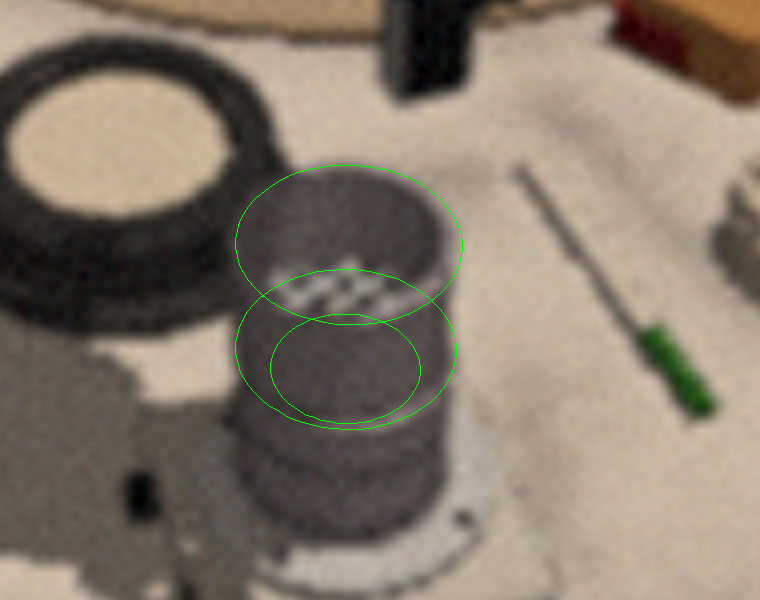

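View pics/u_top.png

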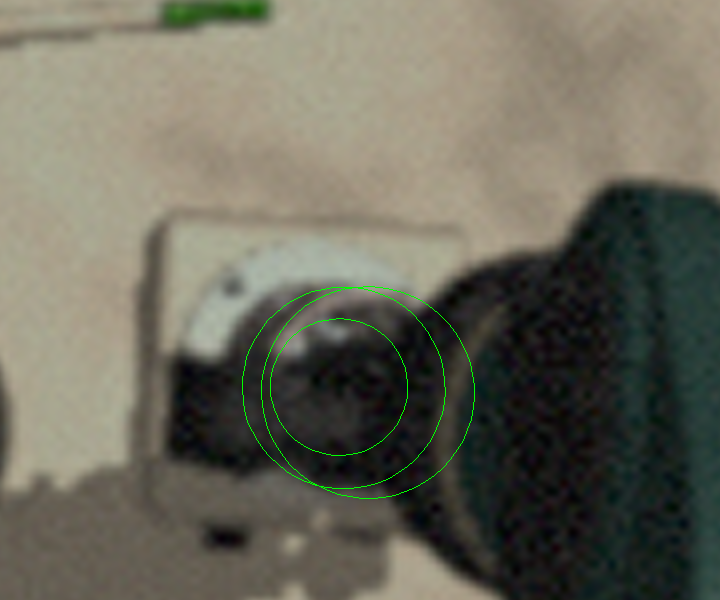

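Request:
move_arm(moves=[[[60, 15, -39, 0, 0, 0, 0], [60, 16, -39, 0, 0, 0, 0], [60, 16, -39, 0, 0, 0, 0], [60, 16, -39, 20, 0, 0, 0], [60, 0, 0, 40, 0, 0, 0], [60, 0, 0, 40, 0, 0, 0], [60, 0, 0, 0, 0, 0, 0], [60, 0, 0, 0, 0, 0, 0]]])

```text
time_s: 29.0
ee_pos: [0.4448, -0.2569, 0.1025]
ee_rot: [-0.004, -3.141, -0.0]
contact_force: [0.2, -0.4, 0.7]
finger_gap: 0.06
```

```bash
python3 - <<'E'
from h import *
plan([.448,-.257,.02],np.pi/2)
crop(ctrl.capture("side"),205,255,315,345,7,"v_side.png")
crop(ctrl.capture("top"),340,190,430,260,8,"v_top.png")
E
```

```text
t 29.0 pos [ 0.4448 -0.2569  0.1025] gap 0.06 F [ 0.2 -0.4  0.7] j [ 0.41  0.53  0.03  2.18 -0.04  0.44  2.04]
tool x [-1.     0.002  0.001] y [0.002 1.    0.   ] z [-5.e-04  2.e-04 -1.e+00]
shift mm [-3.3 -0.1 82.5]
 option turn [ 0.0002 -0.0005 -0.0025] shift after turn [-3.2 -0.1 82.5]
 option turn [-8.0000e-04 -4.0000e-04  3.1391e+00] shift after turn [ 3.2  0.1 82.5]
```

View pics/v_side.png

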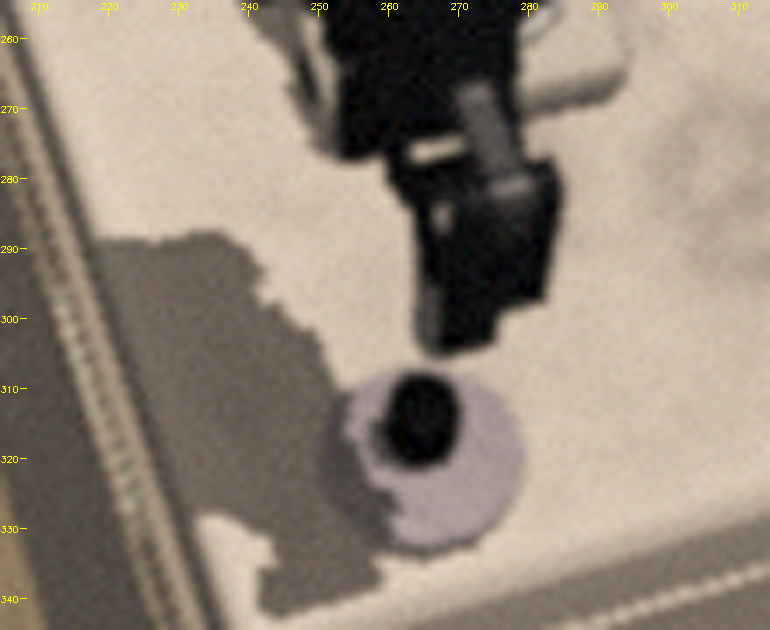

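View pics/v_top.png

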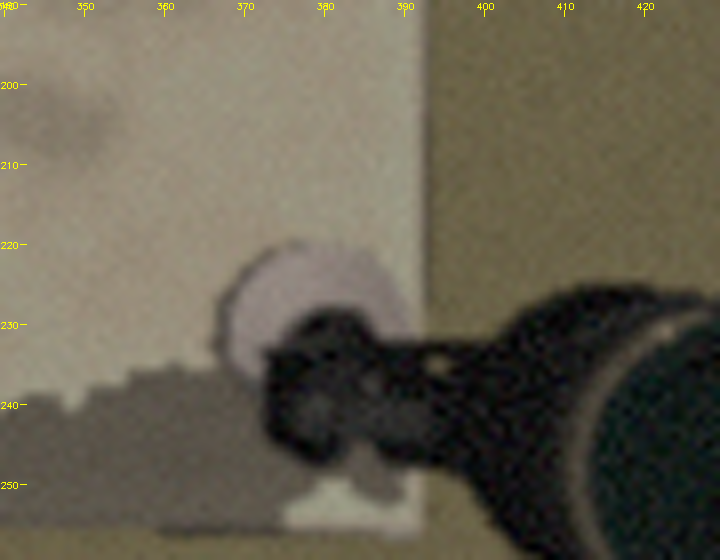

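Request:
move_arm(moves=[[[60, -2.2, 0, 20, 0, 0, 0], [60, 0, 0, 20, 0, 0, 0], [60, 0, 0, 10, 0, 0, 0], [60, 0, 0, 0, 0, 0, 0], [60, 0, 0, 0, 0, 0, 0], [60, 0, 0, 0, 0, 0, 0]]])

```text
time_s: 29.85
ee_pos: [0.4474, -0.2573, 0.0531]
ee_rot: [0.004, 3.14, -0.001]
contact_force: [0.4, 0.2, -0.1]
finger_gap: 0.0597
```

```bash
python3 - <<'E'
from h import *
plan([.448,-.257,.02],np.pi/2)
crop(ctrl.capture("side"),205,255,315,345,7,"w_side.png")
crop(ctrl.capture("top"),340,190,430,260,8,"w_top.png")
E
```

```text
t 29.85 pos [ 0.4474 -0.2573  0.0531] gap 0.0597 F [ 0.4  0.2 -0.1] j [ 0.42  0.62  0.02  2.19 -0.04  0.33  2.04]
tool x [-1.     0.003 -0.001] y [ 0.003  1.    -0.001] z [ 1.3e-03 -6.0e-04 -1.0e+00]
shift mm [-0.5  0.3 33.1]
 option turn [-0.0006  0.0013 -0.0028] shift after turn [-0.6  0.3 33.1]
 option turn [2.0000e-03 1.0000e-03 3.1388e+00] shift after turn [ 0.6 -0.3 33.1]
```

View pics/w_side.png

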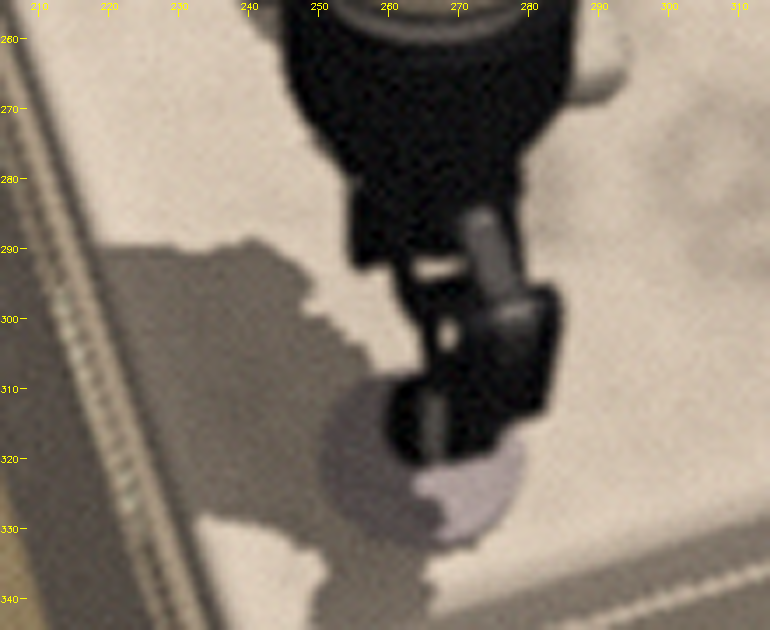

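View pics/w_top.png

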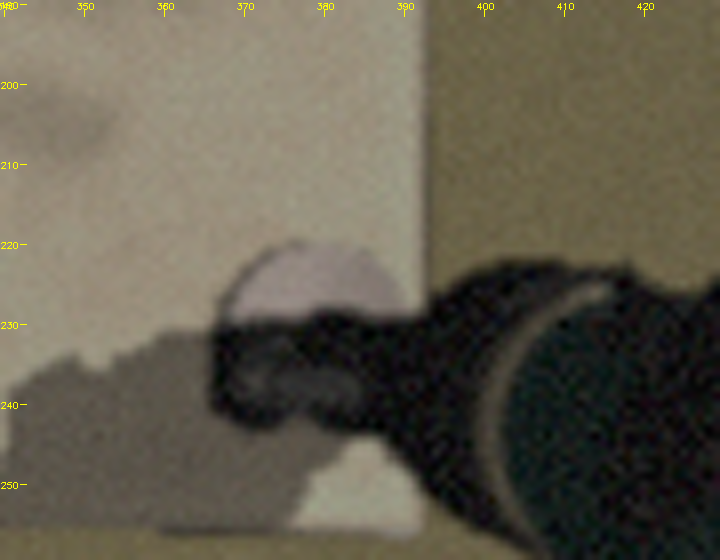

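Request:
move_arm(moves=[[[60, -0.5, 0.3, 15, 0, 0, -0.003], [60, 0, 0, 12, 0, 0, 0], [60, 0, 0, 2, 0, 0, 0], [60, 0, 0, 0, 0, 0, 0], [60, 0, 0, 0, 0, 0, 0], [60, 0, 0, 0, 0, 0, 0]]])

```text
time_s: 30.7
ee_pos: [0.4477, -0.2569, 0.0237]
ee_rot: [-0.0, 3.141, -0.0]
contact_force: [-0.3, -0.1, -0.7]
finger_gap: 0.0602
```

```bash
python3 - <<'E'
from h import *
plan([.448,-.257,.021],np.pi/2)
crop(ctrl.capture("side"),205,255,315,345,7,"x_side.png")
E
```

```text
t 30.7 pos [ 0.4477 -0.2569  0.0237] gap 0.0602 F [-0.3 -0.1 -0.7] j [ 0.42  0.68  0.02  2.2  -0.04  0.27  2.04]
tool x [-1.    -0.    -0.001] y [-0.  1. -0.] z [ 6.e-04 -3.e-04 -1.e+00]
shift mm [-0.3 -0.1  2.7]
 option turn [-0.0003  0.0006  0.0002] shift after turn [-0.3 -0.1  2.7]
 option turn [-1.0000e-03 -5.0000e-04 -3.1414e+00] shift after turn [0.3 0.1 2.7]
```

View pics/x_side.png

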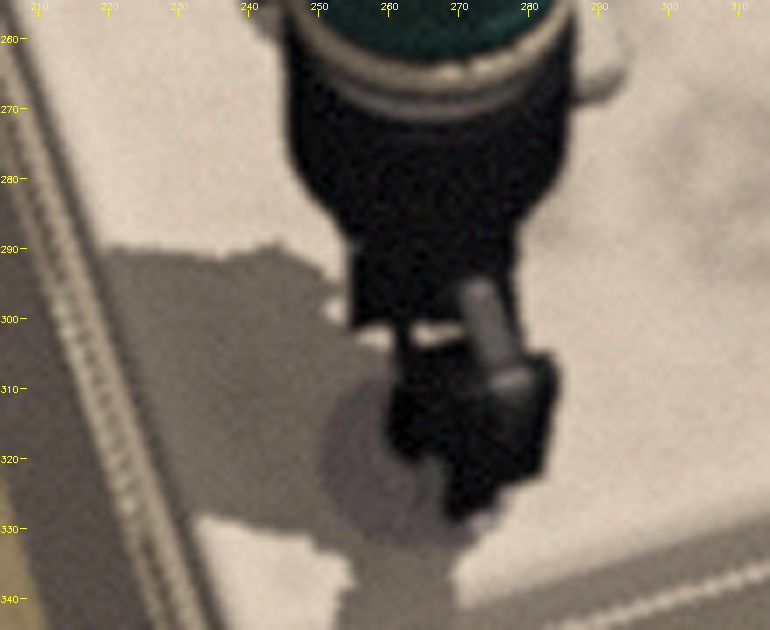

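Request:
move_arm(moves=[[[50, 0, 0, 1.5, 0, 0, 0], [40, 0, 0, 0, 0, 0, 0], [30, 0, 0, 0, 0, 0, 0], [15, 0, 0, 0, 0, 0, 0], [15, 0, 0, 0, 0, 0, 0], [15, 0, 0, 0, 0, 0, 0], [15, 0, 0, 0, 0, 0, 0], [15, 0, 0, 0, 0, 0, 0]]])

```text
time_s: 31.75
ee_pos: [0.4476, -0.2569, 0.0221]
ee_rot: [-0.0, 3.141, -0.0]
contact_force: [-0.5, -0.6, 5.2]
finger_gap: 0.0197
```

```bash
python3 - <<'E'
from h import *
plan([.5085,-.101,.17],np.pi/2)
crop(ctrl.capture("side"),205,255,315,345,7,"y_side.png")
E
```

```text
t 31.75 pos [ 0.4476 -0.2569  0.0221] gap 0.0197 F [-0.5 -0.6  5.2] j [ 0.42  0.68  0.02  2.2  -0.04  0.26  2.04]
tool x [-1. -0. -0.] y [-0.  1. -0.] z [ 3.e-04 -2.e-04 -1.e+00]
shift mm [ -61.   155.9 -147.9]
 option turn [-0.0002  0.0003  0.0001] shift after turn [ -60.9  155.9 -147.9]
 option turn [-5.0000e-04 -4.0000e-04 -3.1415e+00] shift after turn [  60.9 -155.9 -147.9]
```

View pics/y_side.png

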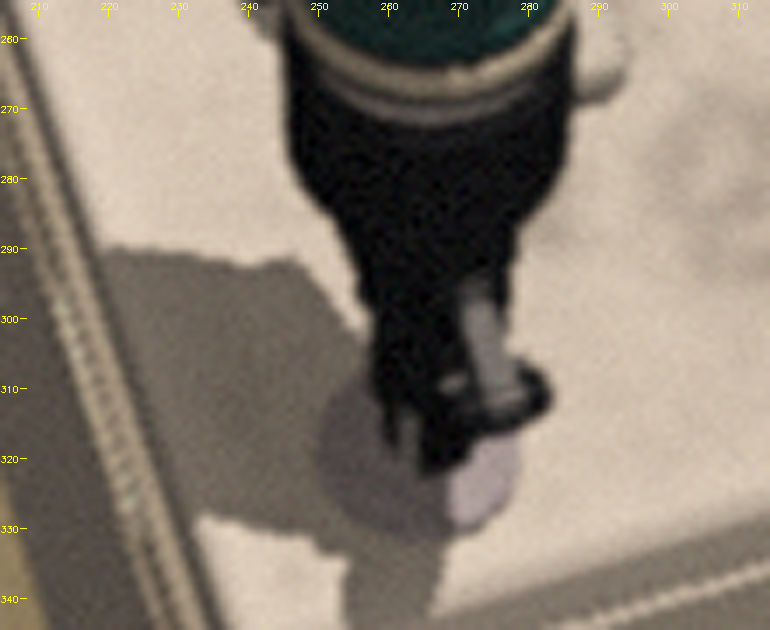

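Request:
move_arm(moves=[[[15, 0, 0, -20, 0, 0, 0], [15, 0, 0, -45, 0, 0, 0], [15, 0, 0, -50, 0, 0, 0], [15, 0, 0, -48, 0, 0, 0], [15, 0, 0, 0, 0, 0, 0], [15, 0, 0, 0, 0, 0, 0]]])

```text
time_s: 32.55
ee_pos: [0.4467, -0.2562, 0.1841]
ee_rot: [0.001, -3.14, -0.001]
contact_force: [0.3, 0.1, -1.0]
finger_gap: 0.0195
```

```bash
python3 - <<'E'
from h import *
plan([.5085,-.101,.185],np.pi/2)
crop(ctrl.capture("side"),205,205,315,300,7,"z_side.png")
E
```

```text
t 32.55 pos [ 0.4467 -0.2562  0.1841] gap 0.0195 F [ 0.3  0.1 -1. ] j [ 0.4   0.4   0.04  2.12 -0.03  0.63  2.03]
tool x [-1.    -0.     0.001] y [-0.     1.     0.001] z [-1.3e-03  7.0e-04 -1.0e+00]
shift mm [-61.9 155.2  -0.8]
 option turn [ 0.0007 -0.0013  0.0005] shift after turn [-61.8 155.2  -0.9]
 option turn [ 2.1000e-03  1.1000e-03 -3.1411e+00] shift after turn [  61.8 -155.2   -0.9]
```

View pics/z_side.png

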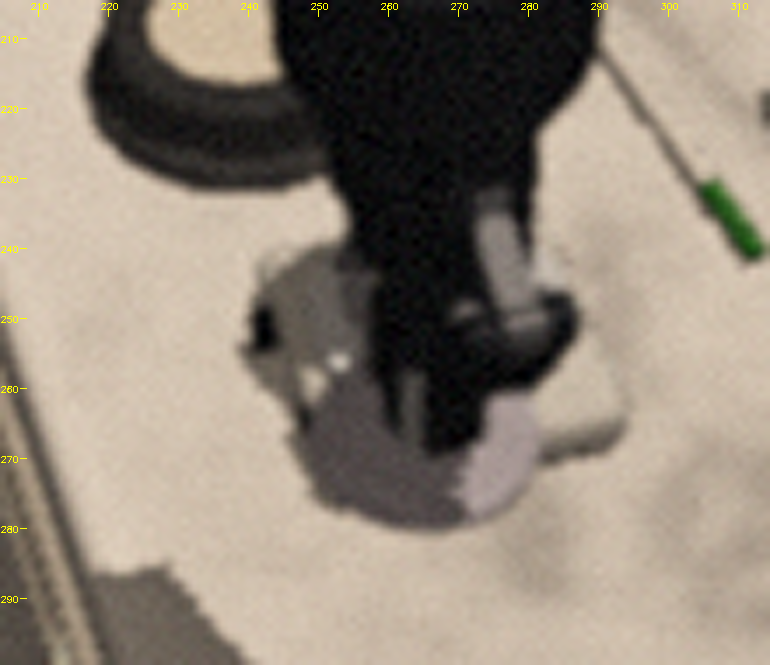

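Request:
move_arm(moves=[[[15, -10, 26, 0, 0, 0, 0], [15, -15, 37, 0, 0, 0, 0], [15, -15, 37, 0, 0, 0, 0], [15, -13, 33, 0, 0, 0, 0], [15, -8, 21, 0, 0, 0, 0], [15, 0, 0, 0, 0, 0, 0], [15, 0, 0, 0, 0, 0, 0], [15, 0, 0, 0, 0, 0, 0]]])

```text
time_s: 33.6
ee_pos: [0.5075, -0.1044, 0.1844]
ee_rot: [-0.004, -3.14, 0.001]
contact_force: [-0.0, -0.1, -1.6]
finger_gap: 0.0193
```

```bash
python3 - <<'E'
from h import *
plan([.5085,-.101,.1416],np.pi/2)
I=ctrl.capture("side");S=7
I=cv2.resize(I,None,fx=S,fy=S,interpolation=2)
p=np.array(ctrl.sense()["ee_pos"])
overlay(I,"side",S,p-[0,0,.0221],.018)
overlay(I,"side",S,[.5085,-.101,.0795],.048,col=(0,0,255))
cv2.imwrite("pics/aa_side.png",I[165*S:250*S,215*S:320*S])
E
```

```text
t 33.6 pos [ 0.5075 -0.1044  0.1844] gap 0.0193 F [-0.  -0.1 -1.6] j [ 0.09  0.4   0.03  2.11 -0.02  0.63  1.71]
tool x [-1.     0.002  0.001] y [ 0.002  1.    -0.001] z [-1.3e-03 -6.0e-04 -1.0e+00]
shift mm [-1.1  3.4 42.8]
 option turn [-0.0006 -0.0013 -0.0024] shift after turn [-1.   3.4 42.8]
 option turn [-2.1000e-03  9.0000e-04  3.1392e+00] shift after turn [ 1.  -3.4 42.8]
```

View pics/aa_side.png

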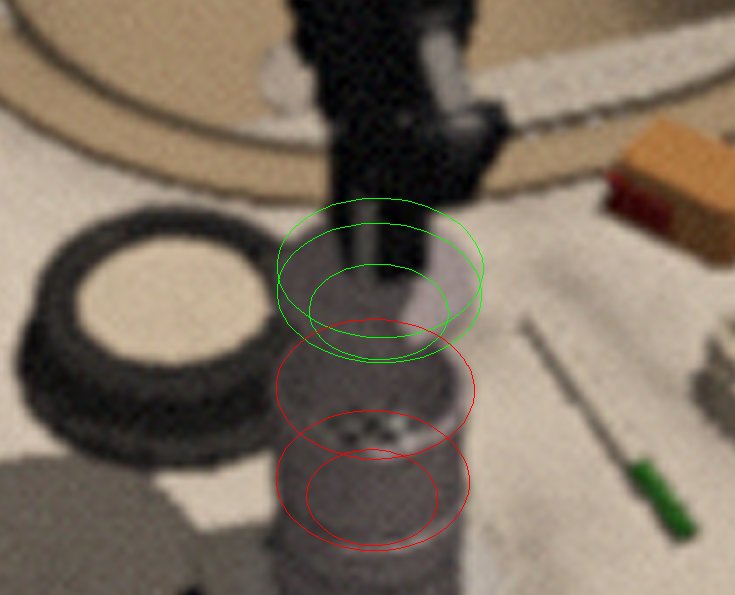

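Request:
move_arm(moves=[[[15, -0.7, 3, 12, 0, 0, -0.002], [15, 0, 0, 12, 0, 0, 0], [15, 0, 0, 5, 0, 0, 0], [15, 0, 0, 0, 0, 0, 0], [15, 0, 0, 0, 0, 0, 0], [15, 0, 0, 0, 0, 0, 0]]])

```text
time_s: 34.4
ee_pos: [0.5094, -0.0998, 0.1562]
ee_rot: [-0.003, 3.141, -0.0]
contact_force: [0.1, -0.1, -1.0]
finger_gap: 0.0197
```

```bash
python3 - <<'E'
from h import *
plan([.5085,-.101,.1416],np.pi/2)
crop(ctrl.capture("side"),225,175,320,265,7,"ab_side.png")
E
```

```text
t 34.4 pos [ 0.5094 -0.0998  0.1562] gap 0.0197 F [ 0.1 -0.1 -1. ] j [ 0.08  0.45  0.03  2.13 -0.02  0.56  1.7 ]
tool x [-1.    -0.002 -0.001] y [-0.002  1.    -0.   ] z [ 8.e-04 -1.e-04 -1.e+00]
shift mm [ 0.9 -1.2 14.6]
 option turn [-0.0001  0.0008  0.0022] shift after turn [ 0.9 -1.2 14.6]
 option turn [-1.2000e-03 -2.0000e-04 -3.1394e+00] shift after turn [-0.9  1.2 14.6]
```

View pics/ab_side.png

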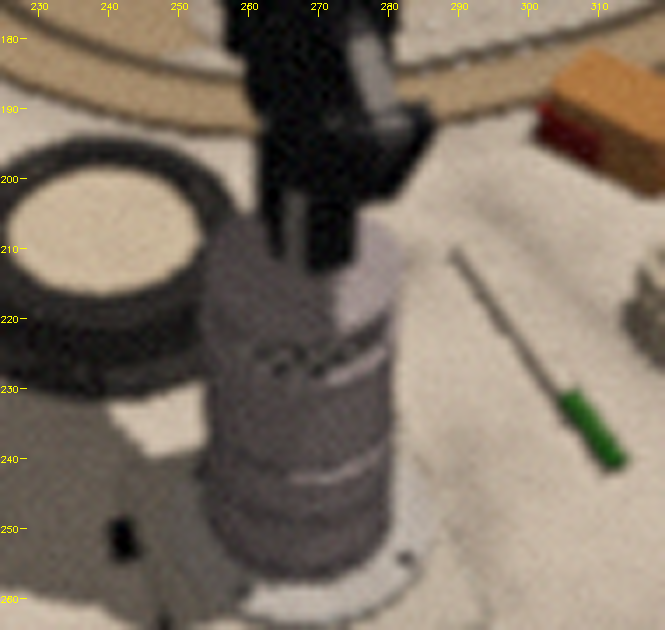

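Request:
move_arm(moves=[[[15, 0.7, -0.9, 3, 0, 0, 0], [15, 0, 0, 3, 0, 0, 0], [15, 0, 0, 3, 0, 0, 0], [15, 0, 0, 2.5, 0, 0, 0], [15, 0, 0, 1.5, 0, 0, 0], [15, 0, 0, 0, 0, 0, 0], [15, 0, 0, 0, 0, 0, 0]]])

```text
time_s: 35.33
ee_pos: [0.5085, -0.1006, 0.1429]
ee_rot: [-0.004, 3.141, -0.0]
contact_force: [0.1, -0.2, -1.1]
finger_gap: 0.0196
```

```bash
python3 - <<'E'
from h import *
plan([.5085,-.101,.1416],np.pi/2)
E
```

```text
t 35.325 pos [ 0.5085 -0.1006  0.1429] gap 0.0196 F [ 0.1 -0.2 -1.1] j [ 0.09  0.47  0.03  2.14 -0.02  0.53  1.71]
tool x [-1.    -0.002 -0.   ] y [-0.002  1.    -0.   ] z [ 2.e-04 -0.e+00 -1.e+00]
shift mm [-0.  -0.4  1.3]
 option turn [-0.      0.0002  0.0022] shift after turn [-0.  -0.4  1.3]
 option turn [-3.0000e-04 -0.0000e+00 -3.1394e+00] shift after turn [0.  0.4 1.3]
```

Request:
move_arm(moves=[[[15, 0, 0, 0.8, 0, 0, 0], [15, 0, 0, 0.5, 0, 0, 0], [15, 0, 0, 0.3, 0, 0, 0], [15, 0, 0, 0, 0, 0, 0], [15, 0, 0, 0, 0, 0, 0]]])

```text
time_s: 35.95
ee_pos: [0.5086, -0.1007, 0.1416]
ee_rot: [-0.003, 3.141, -0.0]
contact_force: [-1.6, 0.9, 5.7]
finger_gap: 0.0192
```

Contact came at exactly the expected height. Releasing and backing off.

Request:
move_arm(moves=[[[25, 0, 0, 0, 0, 0, 0], [32, 0, 0, 0, 0, 0, 0], [45, 0, 0, 0, 0, 0, 0], [50, 0, 0, -5, 0, 0, 0], [50, 0, 0, -20, 0, 0, 0], [50, 0, 0, -40, 0, 0, 0], [50, 0, 0, -40, 0, 0, 0], [50, 0, 0, 0, 0, 0, 0]]])

```text
time_s: 36.95
ee_pos: [0.5108, -0.101, 0.2496]
ee_rot: [-0.003, 3.134, -0.001]
contact_force: [-0.2, -0.3, -0.0]
finger_gap: 0.0499
```

Request:
move_arm(moves=[[[50, 0, 50, 0, 0, 0, 0], [50, 0, 50, 0, 0, 0, 0], [50, 0, 50, 0, 0, 0, 0], [50, 0, 50, 0, 0, 0, 0], [50, 0, 0, 0, 0, 0, 0], [50, 0, 0, 0, 0, 0, 0]]])

```text
time_s: 37.7
ee_pos: [0.5073, 0.0987, 0.2455]
ee_rot: [0.004, -3.14, 0.002]
contact_force: [0.7, -0.4, -0.1]
finger_gap: 0.0499
```

```bash
python3 - <<'E'
from h import *
st()
S=8
for n,b in(("side",(225,190,320,265)),("top",(280,160,370,235))):
    I0=ctrl.capture(n); cv2.imwrite(f"pics/full_{n}.png",I0)
    I=cv2.resize(I0,None,fx=S,fy=S,interpolation=2)
    overlay(I,n,S,[.5085,-.101,.1195],.018)
    overlay(I,n,S,[.5085,-.101,.0335],.034,col=(0,0,255))
    cv2.imwrite(f"pics/ac_{n}.png",I[b[1]*S:b[3]*S,b[0]*S:b[2]*S])
E
```

```text
t 37.7 pos [0.5073 0.0987 0.2455] gap 0.0499 F [ 0.7 -0.4 -0.1] j [-0.26  0.31 -0.02  2.06  0.01  0.77  1.28]
```

View pics/ac_side.png

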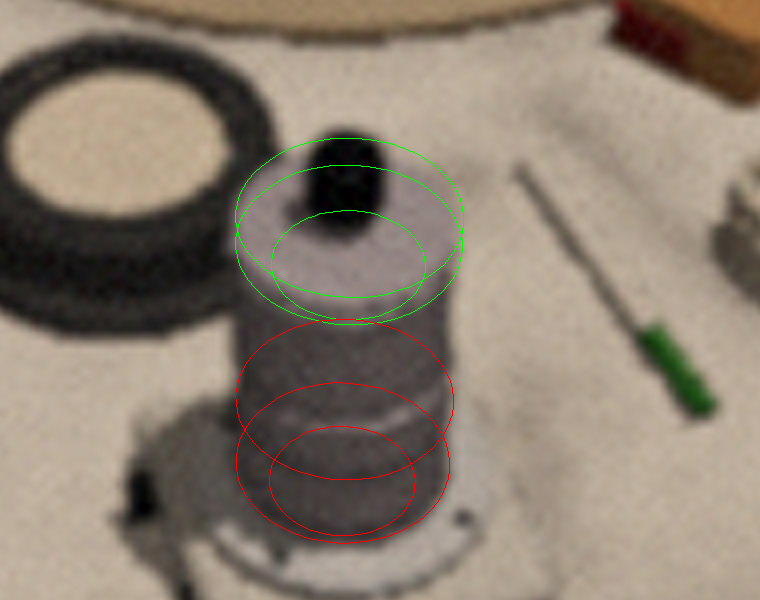

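View pics/ac_top.png

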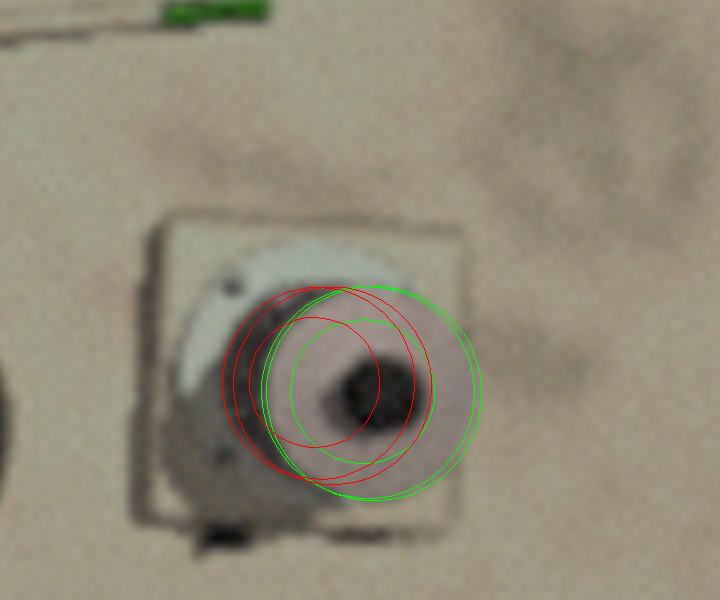

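View pics/full_side.png

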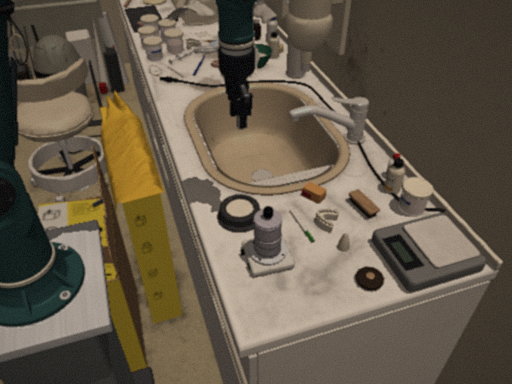

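```bash
python3 - <<'E'
from station import ctrl
print(ctrl.finish_job(), ctrl.sense()["time_s"])
E
```

```text
the job is handed in; nothing more can be done
the job is handed in; nothing more can be done
```

I built the tower on the shaker in the order asked: pan, fine sieve, coarse sieve, lid. Each part was let go, and I handed the job in at about 38 s of the 96 s allowed.

- **Seating:** Each part was lowered to within 0.5 mm of its calculated home height, or pressed slightly past it, before release. The coarse sieve showed 6.3 N of contact there and the lid 5.7 N. The pan showed only a small rise in force. I took no force reading for the fine sieve at full depth, so for that one I relied on height and the pictures.
- **Position:** In the last pictures the tower stands straight. The rims and the lid lie within about 1 px (about 2 mm) of where they should be in both the side and top views.
- **Surroundings:** The other things look to be where they were, judged by eye from the last side picture. The arm is clear of everything.
- **Disagreement:** The two cameras differed by 2–4 mm on most points, and by 8 mm on one rough reading of the lid's disc, which I set aside in favour of the knob. I used the average of the two, and the grasps and fits agreed with it. No check failed.

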